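Case the reference block that stands behind the bottles

ROBOT

A 6-joint arm with a two-finger parallel gripper is mounted at the origin on a cart in front of the work surface, level with it; the furniture and walls round the work are solid. World frame = base frame: x ahead of the robot, y to its left, z up, the work surface at z = 0. Lengths are in m, angles in degrees, forces in N, time in s.
With the tool pointing down it reaches from about 0.3 to 0.75 m from the base axis. Payload 8.5 kg.
Tool frame: the origin (TCP) lies on the centre line of the jaws, within the pads' length; the fingertips stand env.tips_ahead ahead of it and the grasp point (between the pads) lies 8 mm behind it (env.tips_ahead is the distance from the TCP to the fingertips, in m); z points along the fingers, y is the direction in which the jaws open and shut (so a half turn about z gives the same grasp; the last joint's range is limited). The gripper opens to 85 mm and grips with 20 to 120 N. Pads are 22 mm wide; open, the fingers measure 114 mm over their backs; the gripper's body (76 mm by 85 mm) begins 54 mm behind the grasp point. The pads swing forward as they close: fully open they stand 13 mm farther back than shut.
Start: joints at [-76.908, 21.807, 74.336, -0, 83.858, -12.336], TCP at [0.236, -0.497, 0.242] pointing down, gripper open.
Joint ranges: [-178.18, 178.18], [-50.72, 133.34], [12.68, 142.11], [-81.47, 261.47], [9.98, 163.14], [-165.26, 165.26]. Speed limits (degrees/s): [136.94, 136.94, 180, 180, 180, 180].

INTERFACE

Orientations are given as a 3x3 rotation matrix whose columns are the frame's x, y, z axes.
In Python, from rig import env gives the robot as it stands.
- The arm moves only by the tool servo_tool, never from a script. Its argument "commands" is a list of rows, each an object with "linear": the shift along the tool's x, y, z in mm, a list of three; "angular": the turn, a rotation vector about the tool's x, y, z in degrees, a list of three; "gripper": the opening, from -1 (shut) to 1 (fully open). In form: [{"linear": [x, y, z], "angular": [rx, ry, rz], "gripper": gripper}, ...]. A call has 1 to 20 rows; each row is the pose to reach, as a shift and turn from the pose commanded when the call began, along the tool's axes at that moment; what a row does not reach only later rows make up. A row lasts 1/10 s, in which the tool goes at most 50 mm and 8.59 degrees, less where a joint would pass 70% of its speed; a pose out of reach is approached as far as the arm can. A call with a gripper value outside its range is refused whole. The fingers move at their own pace and stop on an object; "force" is the grip in N (left out, the last holds). Time passes only in rows, so rows that repeat a pose let the fingers close. It gives the time, the measured TCP pose, the force and the opening at its end, in the units of the state.
- env.observe(): the state, without advancing time (a new reading comes with each control period).
- env.get_image(name): name is "side" or "top"; returns a dict with "frame" (420x560x3 uint8, blue, green, red), "fx", "fy", "cx", "cy" (pixels), "cam_to_world" (4x4, takes a point from camera to world coordinates). Camera axes: x right, y up, looking along -z (the intrinsics and any distortion apply to the point x, -y, -z); pixel columns grow to the right and rows downward; lengths in m; the calibration is good to about 2 mm. A picture is of the moment at which its call begins. There is no depth.
- env.close_job(): hands the job in, once; it reports no verdict.
Trained networks look in a picture, given as the dict that the camera call returned (one of the last four; its "shot" number tells which), for a name from the list of things; names that differ only in an ending like _2 or _b are one class to them, and where a whole thing is asked for, a point or a joint stands for the part that bears it (a point fixed in the world has none). Each returns a list of dicts, best first, with "confidence" (0 to 1); they miss things now and then, are a little off and sometimes report something else, mostly with a low value. They report only what shows in the picture. A call takes as long as a camera call. They do not tell look-alikes from the thing itself.
- env.trace(picture, query): "pixels" (420x560 bool, what is visible of it) and "extent" ([left, top, right, bottom] in pixels, round what is visible of it).
The state is a dict: "time_s": time; "q": joint angles; "qvel": joint speeds; "joint_efforts": joint torques, N m; "position": TCP position; "tool_rot": TCP orientation; "ft_force": force on the tool from outside, world axes, zero at the start; "wrist_torque": the same for the moment, N m; "grip_width": finger opening in m.
Only numpy, scipy, OpenCV 4.12 (cv2) and the standard library are available. Lean on these libraries where they do the work, as an engineer would, in place of code of your own. Each camera call takes 0.05 s, during which the arm holds its last target.

TASK

The round steel reference block stands hemmed in behind the alcohol bottle, the oil bottle and the measuring microscope. First set those three aside, all standing upright on the white bench pad; then lay the block flat in the recess of its wooden case and close the lid fully. Only then stand each of the three back in its own drip dish: alcohol in the blue, oil in the yellow, microscope in the white one; knock nothing over.

Things in the scene. Friction and masses are not known exactly. Their poses are not given: they have to be found in the camera images.
- alcohol_center (a point): Alcohol bottle: white and blue, round, upright, 52 mm across, 156 mm tall in all, about 0.2 kg. The straight body reaches up to 88 mm above its foot; a blue cap 25 mm across spans 113 to 134 mm, a thin nozzle is above that. The point is on its axis 78 mm above its foot; z axis up the bottle. Starts in the blue dish.
- oil_center (a point): Oil bottle: yellow with a black cap, round, upright, 46 mm across, 139 mm tall in all, about 0.11 kg. The straight body reaches up to 74 mm above its foot; the cap, 22 mm across, spans 99 to 117 mm, a thin nozzle is above that. The point is on its axis 70 mm above its foot; z axis up. Starts in the yellow dish.
- microscope_center (a point): Hand measuring microscope: black upright tube, 136 mm tall, about 0.24 kg. A round barrel 33 mm across from 28 mm above its foot to the top, on a foot 38 mm across. The point is on the barrel's axis 68 mm above its foot; z axis up. Starts in the white dish.
- ref_block_center (a point): Reference block: round light-grey steel disc 60 mm across, 20 mm thick, about 0.44 kg, lying flat on a round cork rest (fixed, 56 mm across, 12 mm high) between the tester and the three dishes. The point is its centre, 10 mm above its underside; z axis up.
- dish_blue: Blue drip dish, home of the alcohol bottle: fixed, 72 mm across inside, 78 mm outside, floor 3 mm and rim 7 mm above the worktop. Origin: centre of its underside. The three dishes stand about 78 mm from the block's centre, in front of it and to its right, in any order.
- dish_yellow: Yellow drip dish, home of the oil bottle; the same size and make as the blue one. Origin: centre of its underside.
- dish_white: White drip dish, home of the microscope; the same size and make as the blue one. Origin: centre of its underside.
- case: Wooden case (fixed): base 100 x 100 mm, 22 mm high, its black foam flush with the rim; in the middle a round recess 72 mm wide and 8 mm deep (floor 14 mm above the worktop): the block in it stands 12 mm proud. Origin: centre of the underside, below the recess; -x is its front, turned to the robot; z up. A hollow lid 19 mm high is hinged on the far edge, the line x = +50, z = 22.5 mm.
- case_lid (a joint): Case lid, rad: 0 shut, grows as its front swings up and back, stops at 1.75 (just past upright); starts at 0 to 0.2. Its stiff hinge (1 N at the tab) holds any angle. A brass pull tab sticks out 22 mm from the middle of its front edge, 24 mm wide (y), 8 mm thick; with the lid shut the tab's middle is at x = -61, y = 0, z = 28.5 mm in the case's frame; it turns with the lid about the hinge.
- pad: White absorbent bench pad (fixed), the side area: 100 mm (x) by 280 mm (y), 3 mm thick. Origin: centre of its underside. It lies before the tall hardness tester, a fixed machine 0.7 m tall whose front face is at x = 0.51 between y = -0.10 and 0.12: carry things round the front of it.
Things that resemble listed ones, but are neither listed nor needed, are in the scene too. Of the things that look like the part that bears oil_center, the middle-sized one is meant.

How it is judged (in metres and radians):
On the way, in this order (a step that is already met when the one before it is completed fails the run):
1. alcohol bottle, oil bottle and microscope all stand upright on the white pad (x of alcohol_center in the frame of pad between -0.05 and 0.05 m and y of alcohol_center in the frame of pad between -0.14 and 0.14 m and z of alcohol_center in the frame of pad between 0.073 and 0.089 m and angle between each of alcohol_center, oil_center, microscope_center's own z axis and vertical below 0.12 rad and x of oil_center in the frame of pad between -0.05 and 0.05 m and y of oil_center in the frame of pad between -0.14 and 0.14 m and z of oil_center in the frame of pad between 0.065 and 0.081 m and x of microscope_center in the frame of pad between -0.05 and 0.05 m and y of microscope_center in the frame of pad between -0.14 and 0.14 m and z of microscope_center in the frame of pad between 0.063 and 0.079 m), for 0.2 s.
2. the block lies flat in the recess of its case and the lid is shut, while the other three still stand on the pad (all of step 1 and horizontal distance between ref_block_center and case below 0.01 m and z of ref_block_center in the frame of case between 0.018 and 0.029 m and angle between ref_block_center's own z axis and vertical below 0.1 rad and value of joint case_lid below 0.06 rad), for 0.2 s.
At the end, for the whole second after the job is handed in: The block lies flat in the recess (its centre within 10 mm of the recess's centre) and the lid is shut (under 0.06 rad); alcohol bottle, oil bottle and microscope stand upright inside the rims of the blue, yellow and white dish (axes within 18 mm of the dish's centre); all is released and at rest (horizontal distance between ref_block_center and case below 0.01 m and z of ref_block_center in the frame of case between 0.018 and 0.029 m and angle between each of ref_block_center, alcohol_center, oil_center, microscope_center's own z axis and vertical below 0.1 rad and value of joint case_lid below 0.06 rad and horizontal distance between alcohol_center and dish_blue below 0.018 m and z of alcohol_center in the frame of dish_blue between 0.075 and 0.085 m and horizontal distance between oil_center and dish_yellow below 0.018 m and z of oil_center in the frame of dish_yellow between 0.067 and 0.077 m and horizontal distance between microscope_center and dish_white below 0.018 m and z of microscope_center in the frame of dish_white between 0.065 and 0.075 m and linear speed of each of alcohol_bottle, oil_bottle, microscope, ref_block below 0.03 m/s); the robot touches nothing.
It fails at once if a bottle or the microscope is tipped over (angle between any of alcohol_center, oil_center, microscope_center's own z axis and vertical above 0.6 rad).
It fails at once if the block is turned on edge (angle between ref_block_center's own z axis and vertical above 0.8 rad).
It also fails if it takes over 152 s, if anything falls off the work surface, if the arm or the gripper's body presses on something with over 40 N, if the wrist force passes 120 N, or if a joint passes its speed limit or range.

## Working session

There is one attempt and no reset: what is moved stays moved. The work goes in short steps, Python scripts to look and compute and a tool call to move; the robot and the scene stay as the last step left them, time stands still between calls to the robot, and variables do not carry over. Pictures are saved under pics/ and viewed, and the job is handed in when it is done.

Besides the shell and the picture viewer there is one more tool, called after "Call:" as name(argument=value, ...) on one line, values as JSON. servo_tool: Moves the arm, as the interface text tells. Its arguments: {"type":"object","properties":{"commands":{"type":"array","items":{"type":"object","properties":{"linear":{"type":"array","items":{"type":"number"}},"angular":{"type":"array","items":{"type":"number"}},"gripper":{"type":"number"}}}},"force":{"type":"number"}},"required":["commands"]}

```bash
ls; mkdir -p pics
cat > h.py <<'E'
import numpy as np, cv2
from rig import env
def cam(name,fn=None):
    p=env.get_image(name)
    if fn: cv2.imwrite('pics/'+fn,p['frame'])
    return p
def ray(p,u,v):
    M=np.array(p['cam_to_world']); d=np.array([(u-p['cx'])/p['fx'],-(v-p['cy'])/p['fy'],-1.0])
    return M[:3,3],M[:3,:3]@d
def atz(p,u,v,z):
    o,d=ray(p,u,v); t=(z-o[2])/d[2]; return o+t*d
def proj(p,X):
    M=np.array(p['cam_to_world']); c=M[:3,:3].T@(np.array(X)-M[:3,3])
    return p['cx']+p['fx']*c[0]/-c[2], p['cy']-p['fy']*c[1]/-c[2]
E
python3 - <<'E'
from h import *
print({k:np.round(v,3) for k,v in env.observe().items()},env.tips_ahead)
for n in('top','side'):
    p=cam(n,n+'0.png'); print(n,p.keys(),p['fx'],p['cx'],p['cy'],np.round(p['cam_to_world'],3))
    for q in ['alcohol_center','oil_center','microscope_center','ref_block_center','dish_blue','dish_yellow','dish_white','case','case_lid','pad']:
        for r in env.trace(p,q): print(q,round(r['confidence'],2),r['extent'],r['pixels'].sum())
E
```

```text
pics
{'time_s': np.float64(0.0), 'q': array([-76.907,  21.841,  74.387,  -0.   ,  83.858, -12.334]), 'qvel': array([-0.021, -0.007, -0.034,  0.028,  0.063,  0.06 ]), 'joint_efforts': array([ 1.0000e-03, -4.4846e+01, -2.3128e+01, -0.0000e+00,  5.0000e-03,
       -0.0000e+00]), 'position': array([ 0.236, -0.496,  0.242]), 'tool_rot': array([[ 0.903,  0.429, -0.   ],
       [ 0.429, -0.903,  0.001],
       [ 0.   , -0.001, -1.   ]]), 'ft_force': array([ 0.351, -0.289, -0.684]), 'wrist_torque': array([ 0.019, -0.02 ,  0.088]), 'grip_width': np.float64(0.085)} 0.011
top dict_keys(['frame', 'fx', 'fy', 'cx', 'cy', 'cam_to_world', 'shot']) 411.2291852826009 273.88852895664894 212.2422828938208 [[-0.028  0.981 -0.194  0.337]
 [-1.    -0.026  0.013 -0.215]
 [ 0.008  0.194  0.981  1.214]
 [ 0.     0.     0.     1.   ]]
alcohol_center 0.73 [272.2, 217.2, 292.7, 243.5] 321
oil_center 0.76 [273.5, 189.2, 286.3, 210.2] 265
oil_center 0.67 [383.1, 237.5, 420.0, 265.0] 597
oil_center 0.55 [286.4, 168.7, 295.0, 178.6] 111
oil_center 0.51 [244.8, 232.8, 269.3, 260.6] 375
microscope_center 0.51 [248.9,
[... 563 characters left out ...]
0.037  0.621]
 [ 0.071  0.81  -0.583 -0.859]
 [ 0.005  0.584  0.812  0.953]
 [ 0.     0.     0.     1.   ]]
alcohol_center 0.64 [234.9, 198.7, 257.7, 240.9] 734
oil_center 0.96 [274.1, 201.4, 290.5, 242.9] 576
oil_center 0.57 [173.2, 330.9, 215.2, 382.2] 1355
microscope_center 0.72 [220.6, 169.0, 242.1, 214.0] 541
ref_block_center 0.73 [249.9, 195.8, 278.9, 220.4] 403
dish_blue 0.78 [231.7, 225.8, 263.9, 245.2] 251
dish_yellow 0.75 [266.5, 224.2, 294.2, 245.8] 342
dish_white 0.53 [221.9, 206.1, 232.9, 221.5] 123
dish_white 0.48 [265.7, 221.1, 298.1, 244.2] 281
case 0.59 [184.9, 258.1, 243.0, 325.9] 2224
case_lid 0.63 [184.0, 264.0, 243.9, 319.8] 2095
pad 0.86 [217.5, 98.7, 256.4, 167.7] 2277
```

Run:
```python
import cv2
a=cv2.imread('pics/top0.png')[140:300,90:450]; cv2.imwrite('pics/top0z.png',cv2.resize(a,(800,356),interpolation=cv2.INTER_CUBIC))
a=cv2.imread('pics/side0.png')[80:400,150:420]; cv2.imwrite('pics/side0z.png',cv2.resize(a,(506,600),interpolation=cv2.INTER_CUBIC))
```

```text
(no output)
```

View pics/top0.png

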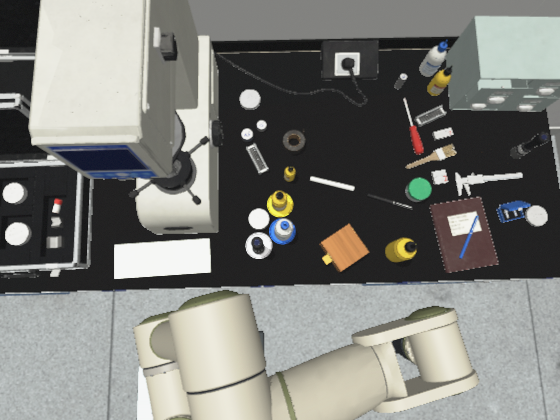

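View pics/side0.png

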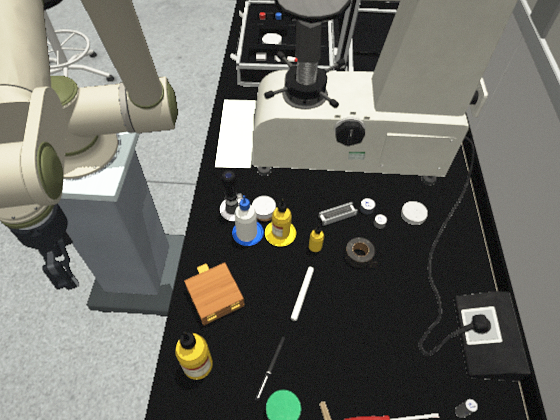

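```bash
sleep 1
```

```text
(no output)
```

View pics/top0z.png

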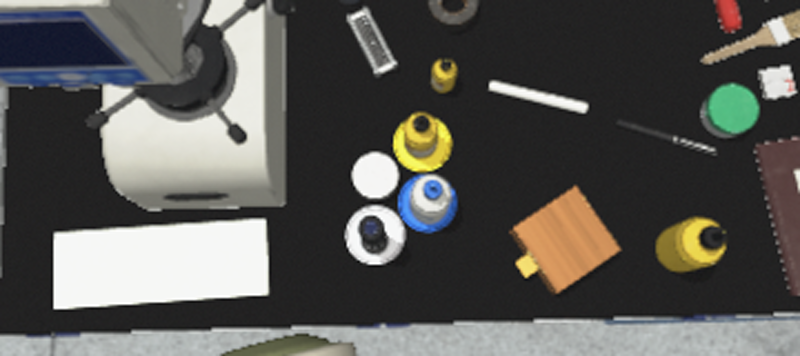

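View pics/side0z.png

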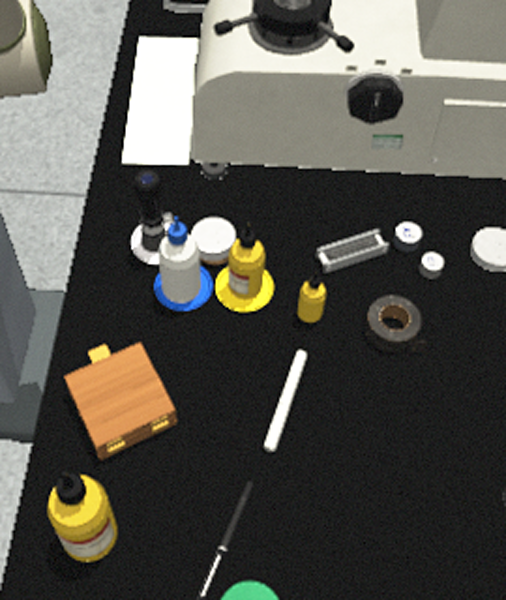

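Candidates for the oil bottle in the top view: small (290,173), medium in the yellow dish (280,203), large (402,250). The middle-sized one in the yellow dish fits. A white puck near (258,218) matches the block. There are other white discs at (250,99), (537,215) and small ones at (247,133), but only this one lies between the tester and the dishes. Next I'll measure.

Run:
```python
from h import *
P={n:cam(n) for n in('top','side')}
for n,p in P.items():
    f=p['frame']; 
    c=f[185:275,230:310] if n=='top' else f[160:255,205:310]
    cv2.imwrite('pics/z_%s.png'%n,cv2.resize(c,None,fx=6,fy=6,interpolation=cv2.INTER_CUBIC))
    c=f[215:280,310:430] if n=='top' else f[250:335,170:260]
    cv2.imwrite('pics/zc_%s.png'%n,cv2.resize(c,None,fx=6,fy=6,interpolation=cv2.INTER_CUBIC))
    def cc(q):
        r=env.trace(p,q); 
        return r
    # dish circles: contour of trace ∪ fitted min enclosing in plane z=.007
    for q,z in [('dish_blue',.007),('dish_yellow',.007),('dish_white',.007),('ref_block_center',.032),('pad',.003)]:
        for r in env.trace(p,q)[:2]:
            v,u=np.nonzero(r['pixels']); X=np.array([atz(p,a,b,z)[:2] for a,b in zip(u,v)],np.float32)
            (cx,cy),R=cv2.minEnclosingCircle(X); print(n,q,round(r['confidence'],2),np.round([cx,cy,R],4),cv2.minAreaRect(X) if q=='pad' else '')
```

```text
top dish_blue 0.65 [ 0.5166 -0.2523  0.0383] 
top dish_yellow 0.76 [ 0.5982 -0.2484  0.0372] 
top dish_white 0.66 [ 0.4769 -0.1823  0.0397] 
top ref_block_center 0.7 [ 0.5502 -0.1843  0.0297] 
top pad 0.74 [ 0.5172 -0.2526  0.0387] ((0.5080905556678772, -0.24866753816604614), (0.07674967497587204, 0.056217387318611145), 66.37874603271484)
top pad 0.56 [0.4456 0.1005 0.1437] ((0.4470369517803192, 0.10066165030002594), (0.10009907186031342, 0.27873659133911133), 2.1890809535980225)
side dish_blue 0.67 [ 0.5164 -0.2574  0.0369] 
side dish_yellow 0.8 [ 0.597  -0.2529  0.0385] 
side ref_block_center 0.69 [ 0.5479 -0.1947  0.037 ] 
side pad 0.65 [0.4418 0.0958 0.1457] ((0.44447508454322815, 0.09626970440149307), (0.09984315186738968, 0.2797824740409851), 2.512415647506714)
```

View pics/z_top.png

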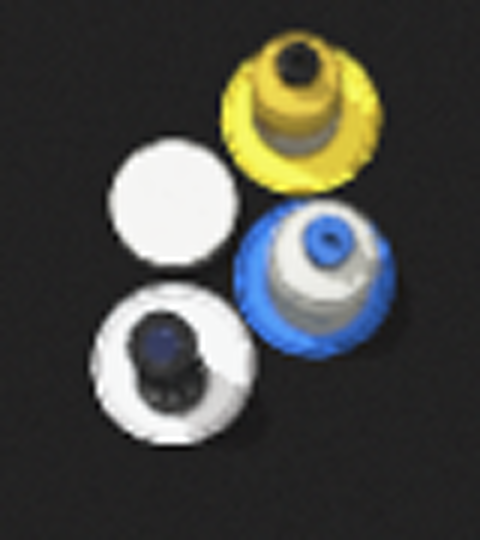

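View pics/z_side.png

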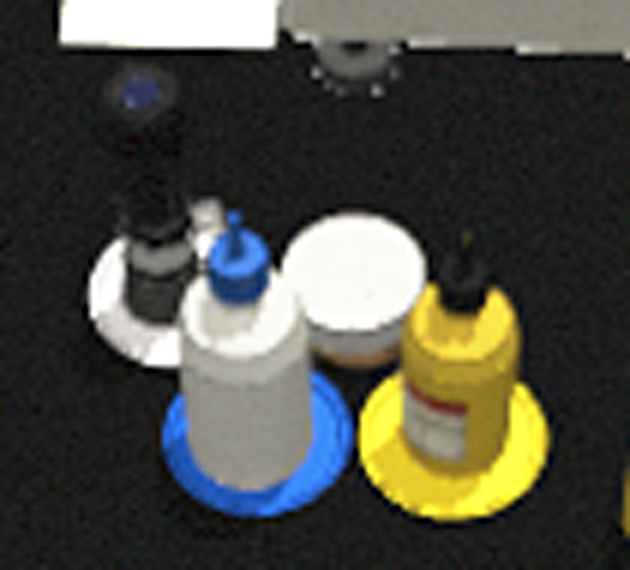

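View pics/zc_top.png

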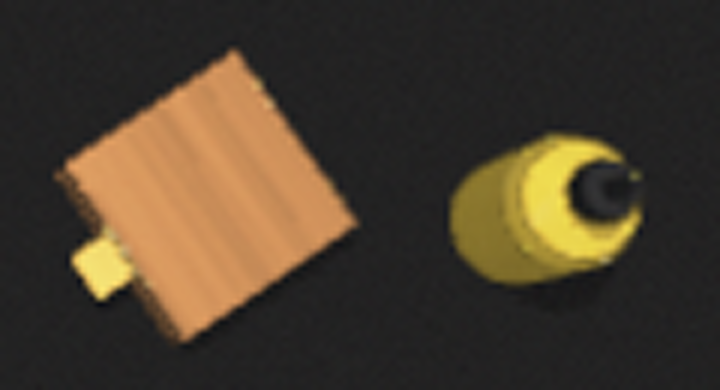

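View pics/zc_side.png

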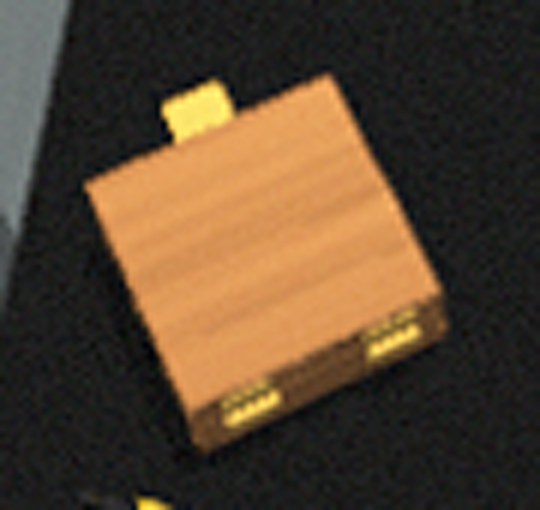

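```bash
cat > m.py <<'E'
from h import *
from scipy.optimize import least_squares
S=6
def hullpts(mask,x0,y0):
    cs,_=cv2.findContours(mask.astype(np.uint8),cv2.RETR_EXTERNAL,cv2.CHAIN_APPROX_NONE)
    c=max(cs,key=cv2.contourArea); 
    return c[:,0,:]
def circ(p,box,fn,z,R,hull=True):
    x0,y0,x1,y1=box
    c=cv2.resize(p['frame'][y0:y1,x0:x1],None,fx=S,fy=S,interpolation=cv2.INTER_CUBIC)
    m=fn(c.astype(int))
    h=hullpts(m,x0,y0)
    if hull: h=cv2.convexHull(h)[:,0,:]
    X=np.array([atz(p,(a+.5)/S-.5+x0,(b+.5)/S-.5+y0,z)[:2] for a,b in h])
    f=lambda v:np.hypot(X[:,0]-v[0],X[:,1]-v[1])-(R if R else v[2])
    r=least_squares(f,[*X.mean(0),.03],loss='soft_l1',f_scale=.001)
    return r.x[:2] if R else r.x, np.sqrt(np.mean(r.fun**2))
blue=lambda c:(c[...,0]-c[...,2]>60)
yel=lambda c:(c[...,2]-c[...,0]>60)&(c[...,2]>110)
wht=lambda c:c.min(-1)>110
def minzhead(n):pass
E
python3 - <<'E'
from m import *
p=cam('top');s=cam('side')
for nm,pp,box,fn,z in [('blue',p,(268,217,299,247),blue,.007),('yel',p,(265,188,296,218),yel,.007),('blk',p,(245,206,270,230),wht,.032),('wht',p,(243,231,271,262),wht,.007),
 ('blue',s,(230,215,266,248),blue,.007),('yel',s,(264,200,299,249),yel,.007),('blk',s,(250,194,277,217),wht,.032),('wht',s,(216,192,238,224),wht,.007)]:
    R=.03 if nm=='blk' else .039
    print(nm,*[np.round(x,4) for x in circ(pp,box,fn,z,R)],np.round(circ(pp,box,fn,z,None)[0],4))
E
```

```text
blue [ 0.5185 -0.2533] 0.001 [ 0.5189 -0.2536  0.04  ]
yel [ 0.6008 -0.2496] 0.0017 [ 0.6007 -0.2495  0.0404]
blk [ 0.5543 -0.1856] 0.0016 [ 0.5533 -0.1857  0.0315]
wht [ 0.4781 -0.1825] 0.0011 [ 0.4778 -0.183   0.0401]
blue [ 0.5171 -0.2563] 0.0011 [ 0.5168 -0.2554  0.0401]
yel [ 0.598  -0.2513] 0.0182 [ 0.5956 -0.2335  0.0543]
blk [ 0.5516 -0.1863] 0.0056 [ 0.55   -0.1919  0.0348]
wht [ 0.4742 -0.1857] 0.0066 [ 0.4759 -0.1852  0.0405]
```

Run:
```python
from m import *
p=cam('top');s=cam('side')
f=lambda pp,u,v,z:np.round(atz(pp,u,v,z)[:2],4)
print('alc',f(p,284.2,224.5,.137),f(s,243.8,200.8,.137),f(s,243.5,195.3,.159))
print('oil',f(p,279.3,195,.12),f(s,281.7,202,.12))
print('mic',f(p,256.7,240.8,.139),f(s,227.8,174.8,.139))
# lid
T=[(237,50),(357,222),(180,342),(62,170)]; D=[(330,75),(442,295),(200,412),(88,185)]
T=[(a/6-.4+310,b/6-.4+215) for a,b in T]; D=[(a/6-.4+170,b/6-.4+250) for a,b in D]
for z in (.0415,.05,.06):
    A=np.array([atz(p,*t,z)[:2] for t in T]);B=np.array([atz(s,*t,z)[:2] for t in D])
    print(z);print(np.round(A,4));print(np.round(B,4))
# triangulate in order top: far-left, far-right(-y), near-right, near-left ; side: ul..  
from itertools import product
for i,t in enumerate(T):
    for j,d in enumerate(D):
        o1,d1=ray(p,*t);o2,d2=ray(s,*d)
        A=np.stack([d1,-d2],1);k=np.linalg.lstsq(A,o2-o1,rcond=None)[0]
        a=o1+k[0]*d1;b=o2+k[1]*d2
        if np.linalg.norm(a-b)<.012: print(i,j,np.round((a+b)/2,4),round(np.linalg.norm(a-b),4))
tab=[(70,262),(100,300),(135,272),(105,235)]; print('tab',[f(p,a/6-.4+310,b/6-.4+215,.033) for a,b in tab])
tab=[(163,105),(215,82),(237,122),(178,145)]; print('tab',[f(s,a/6-.4+170,b/6-.4+250,.033) for a,b in tab])
```

```text
alc [ 0.5158 -0.2563] [ 0.5139 -0.2559] [ 0.5145 -0.257 ]
oil [ 0.6007 -0.2462] [ 0.5993 -0.2403]
mic [ 0.474  -0.1825] [ 0.4682 -0.184 ]
0.0415
[[ 0.5312 -0.448 ]
 [ 0.4467 -0.5   ]
 [ 0.3925 -0.4123]
 [ 0.4754 -0.3606]]
[[ 0.4766 -0.3637]
 [ 0.5295 -0.451 ]
 [ 0.449  -0.5016]
 [ 0.3929 -0.4166]]
0.05
[[ 0.5298 -0.4464]
 [ 0.4459 -0.4979]
 [ 0.3921 -0.4108]
 [ 0.4744 -0.3596]]
[[ 0.478  -0.3683]
 [ 0.5303 -0.4548]
 [ 0.4506 -0.5049]
 [ 0.395  -0.4207]]
0.06
[[ 0.5282 -0.4444]
 [ 0.445  -0.4955]
 [ 0.3916 -0.4092]
 [ 0.4732 -0.3583]]
[[ 0.4796 -0.3737]
 [ 0.5313 -0.4593]
 [ 0.4524 -0.5089]
 [ 0.3975 -0.4256]]
0 1 [ 0.5304 -0.4491  0.0386] 0.0027
1 2 [ 0.4477 -0.5005  0.0381] 0.0014
2 3 [ 0.3921 -0.4135  0.0358] 0.0014
3 0 [ 0.4759 -0.3612  0.0369] 0.0
tab [array([ 0.4322, -0.3633]), array([ 0.4137, -0.3767]), array([ 0.4266, -0.3941]), array([ 0.4446, -0.3807])]
tab [array([ 0.4131, -0.3767]), array([ 0.4314, -0.3654]), array([ 0.4426, -0.3819]), array([ 0.4217, -0.3933])]
```

```bash
cat >> h.py <<'E'
from scipy.spatial.transform import Rotation as Rn
def to(pos,yaw=0):
    s=env.observe(); R=np.array(s['tool_rot']); y=np.radians(yaw)
    T=np.array([[np.cos(y),np.sin(y),0],[np.sin(y),-np.cos(y),0],[0,0,-1]]) # tool x at yaw
    l=R.T@(np.array(pos)-s['position'])*1000; a=Rn.from_matrix(R.T@T).as_rotvec(degrees=True)
    print('lin',np.round(l,1),'ang',np.round(a,1),'from',np.round(s['position'],4),'w',round(float(s['grip_width']),4),'F',np.round(s['ft_force'],1),'t',s['time_s'])
E
python3 - <<'E'
from h import *
to([.472,-.183,.242])
p=cam('top')
for z in (.3,.4,.5,.6): print(z,np.round(atz(p,160,178,z)[:2],3),np.round(atz(p,130,195,z)[:2],3))
E
```

```text
lin [ 3.477e+02 -1.820e+02  3.000e-01] ang [-0.   0.  25.4] from [ 0.2361 -0.4967  0.2423] w 0.0855 F [ 0.5 -0.5  0.6] t 1.9
0.3 [0.605 0.032] [0.566 0.099]
0.4 [0.575 0.005] [0.541 0.065]
0.5 [ 0.546 -0.022] [0.516 0.03 ]
0.6 [ 0.517 -0.049] [ 0.491 -0.004]
```

Call:
servo_tool(commands=[{"linear":[87,-45,0],"angular":[0,0,6.4],"gripper":1},{"linear":[174,-91,0],"angular":[0,0,12.7],"gripper":0.6},{"linear":[348,-182,0],"angular":[0,0,25.4],"gripper":0.4},{"linear":[348,-182,0],"angular":[0,0,25.4],"gripper":0.4},{"linear":[348,-182,0],"angular":[0,0,25.4],"gripper":0.4},{"linear":[348,-182,0],"angular":[0,0,25.4],"gripper":0.4},{"linear":[348,-182,0],"angular":[0,0,25.4],"gripper":0.4},{"linear":[348,-182,0],"angular":[0,0,25.4],"gripper":0.4},{"linear":[348,-182,0],"angular":[0,0,25.4],"gripper":0.4},{"linear":[348,-182,0],"angular":[0,0,25.4],"gripper":0.4},{"linear":[348,-182,0],"angular":[0,0,25.4],"gripper":0.4}], force=40)

```text
time_s: 3.05
position: [0.4719, -0.1837, 0.2423]
tool_rot: [[1.0, -0.0, -0.0], [-0.0, -1.0, -0.0], [-0.0, 0.0, -1.0]]
ft_force: [-0.7, -0.3, 0.1]
grip_width: 0.0595
```

Run:
```python
from h import *
to([.472,-.183,.108]); print(env.tips_ahead)
p=cam('top','t1.png');s=cam('side','s1.png')
a=cv2.resize(p['frame'][150:270,200:320],(480,480));b=cv2.resize(s['frame'][120:260,180:320],(480,480))
cv2.imwrite('pics/c1.png',np.hstack([a,b])[:, :800] if 0 else cv2.resize(np.hstack([a,b]),(800,400)))
```

```text
lin [ 1.000e-01 -7.000e-01  1.343e+02] ang [ 0.  0. -0.] from [ 0.4719 -0.1837  0.2423] w 0.0595 F [-0.7 -0.3  0.1] t 3.05
0.011
```

View pics/c1.png

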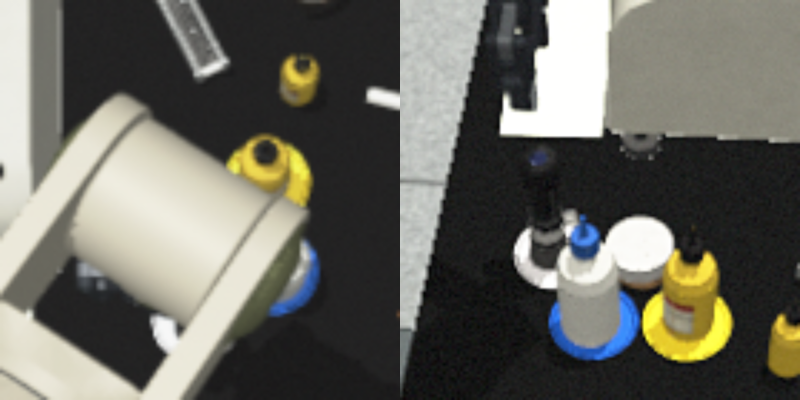

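Run:
```python
from h import *
s=cam('side')
for y in(-.037,.0,.037):
  print(np.round(proj(s,[.4719,-.1837+y,.231]),1))
cv2.imwrite('pics/c2.png',cv2.resize(s['frame'][110:200,190:280],(720,720),interpolation=cv2.INTER_CUBIC)[:600])
```

```text
[223.9 160.3]
[226.2 147.7]
[228.4 135.6]
```

View pics/c2.png

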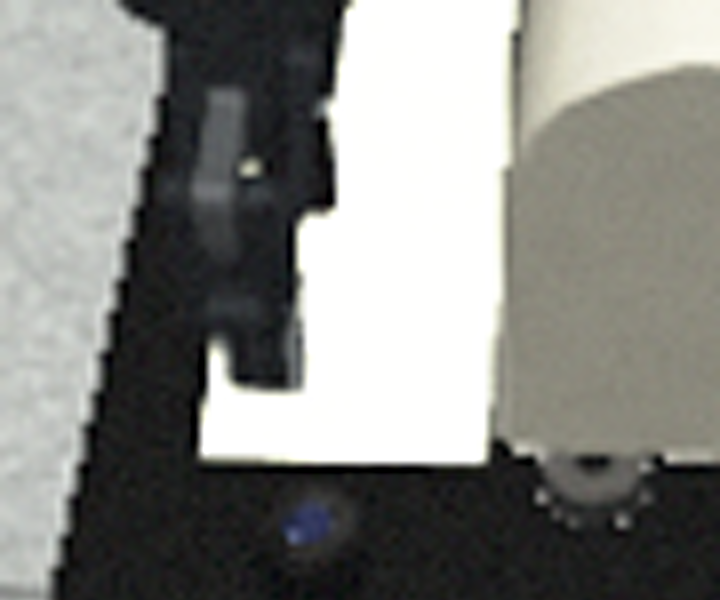

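Call:
servo_tool(commands=[{"linear":[0,-1,45],"gripper":0.4},{"linear":[0,-1,90],"gripper":0.4},{"linear":[0,-1,120],"gripper":0.4},{"linear":[0,-1,134],"gripper":0.4},{"linear":[0,-1,134],"gripper":0.4},{"linear":[0,-1,134],"gripper":-0.5},{"linear":[0,-1,134],"gripper":-0.5},{"linear":[0,-1,134],"gripper":-0.5},{"linear":[0,-1,134],"gripper":-0.5},{"linear":[0,-1,134],"gripper":-0.5}])

```text
validation failed for argument at $.co...
```

Call:
servo_tool(commands=[{"linear":[0,-1,45],"angular":[0,0,0],"gripper":0.4},{"linear":[0,-1,90],"angular":[0,0,0],"gripper":0.4},{"linear":[0,-1,120],"angular":[0,0,0],"gripper":0.4},{"linear":[0,-1,134],"angular":[0,0,0],"gripper":0.4},{"linear":[0,-1,134],"angular":[0,0,0],"gripper":0.4},{"linear":[0,-1,134],"angular":[0,0,0],"gripper":-0.5},{"linear":[0,-1,134],"angular":[0,0,0],"gripper":-0.5},{"linear":[0,-1,134],"angular":[0,0,0],"gripper":-0.5},{"linear":[0,-1,134],"angular":[0,0,0],"gripper":-0.5},{"linear":[0,-1,134],"angular":[0,0,0],"gripper":-0.5}], force=40)

```text
time_s: 4.2
position: [0.4728, -0.1824, 0.1096]
tool_rot: [[1.0, 0.001, 0.002], [0.001, -1.0, -0.002], [0.002, 0.002, -1.0]]
ft_force: [-1.6, -0.8, 6.0]
grip_width: 0.0319
```

Call:
servo_tool(commands=[{"linear":[0,0,-20],"angular":[0,0,0],"gripper":-0.5},{"linear":[0,0,-45],"angular":[0,0,0],"gripper":-0.5},{"linear":[-15,-10,-60],"angular":[0,0,0],"gripper":-0.5},{"linear":[-35,-35,-60],"angular":[0,0,0],"gripper":-0.5},{"linear":[-48,-70,-60],"angular":[0,0,0],"gripper":-0.5},{"linear":[-48,-110,-60],"angular":[0,0,0],"gripper":-0.5},{"linear":[-48,-150,-60],"angular":[0,0,0],"gripper":-0.5},{"linear":[-48,-190,-60],"angular":[0,0,0],"gripper":-0.5},{"linear":[-48,-230,-60],"angular":[0,0,0],"gripper":-0.5},{"linear":[-48,-270,-60],"angular":[0,0,0],"gripper":-0.5},{"linear":[-48,-305,-60],"angular":[0,0,0],"gripper":-0.5},{"linear":[-48,-335,-60],"angular":[0,0,0],"gripper":-0.5},{"linear":[-48,-355,-60],"angular":[0,0,0],"gripper":-0.5},{"linear":[-48,-362,-50],"angular":[0,0,0],"gripper":-0.5},{"linear":[-48,-362,-30],"angular":[0,0,0],"gripper":-0.5},{"linear":[-48,-362,-12],"angular":[0,0,0],"gripper":-0.5},{"linear":[-48,-362,-4],"angular":[0,0,0],"gripper":-0.5},{"linear":[-48,-362,-2],"angular":[0,0,0],"gripper":-0.5}])

```text
time_s: 6.0
position: [0.4237, 0.1795, 0.1097]
tool_rot: [[1.0, -0.0, -0.002], [-0.0, -1.0, -0.0], [-0.002, 0.0, -1.0]]
ft_force: [-2.5, -0.4, 5.5]
grip_width: 0.0319
```

Run:
```python
from h import *
to([.425,.18,.1096])
s=cam('side')
cv2.imwrite('pics/c3.png',cv2.resize(s['frame'][60:200,180:340],(800,700),interpolation=cv2.INTER_CUBIC)[:600])
```

```text
lin [ 1.3 -0.5  0. ] ang [ 0.   0.1 -0. ] from [0.4237 0.1795 0.1097] w 0.0319 F [-2.5 -0.4  5.5] t 6.0
```

View pics/c3.png

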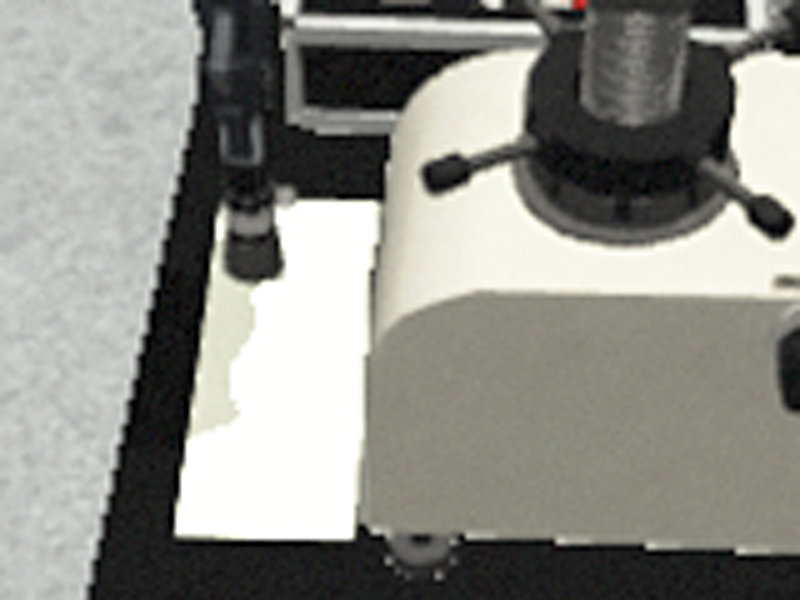

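Call:
servo_tool(commands=[{"linear":[0,0,0],"angular":[0,0,0],"gripper":0.2},{"linear":[0,0,0],"angular":[0,0,0],"gripper":0.2},{"linear":[0,0,0],"angular":[0,0,0],"gripper":0.2},{"linear":[0,0,-20],"angular":[0,0,0],"gripper":0.2},{"linear":[0,0,-60],"angular":[0,0,0],"gripper":0.2},{"linear":[0,0,-100],"angular":[0,0,0],"gripper":0.2},{"linear":[0,50,-110],"angular":[0,0,0],"gripper":0.2},{"linear":[0,100,-110],"angular":[0,0,0],"gripper":0.2},{"linear":[0,150,-110],"angular":[0,0,0],"gripper":0.2},{"linear":[0,200,-110],"angular":[0,0,0],"gripper":0.2},{"linear":[0,250,-110],"angular":[0,0,0],"gripper":0.2},{"linear":[0,300,-110],"angular":[0,0,0],"gripper":0.2},{"linear":[30,340,-110],"angular":[0,0,0],"gripper":0.2},{"linear":[60,380,-110],"angular":[0,0,0],"gripper":0.2},{"linear":[80,415,-110],"angular":[0,0,0],"gripper":0.2},{"linear":[91,435,-110],"angular":[0,0,0],"gripper":0.2},{"linear":[91,435,-110],"angular":[0,0,0],"gripper":0.2},{"linear":[91,435,-110],"angular":[0,0,0],"gripper":0.2}])

```text
time_s: 7.85
position: [0.5151, -0.2547, 0.2202]
tool_rot: [[1.0, 0.0, -0.0], [0.0, -1.0, 0.0], [-0.0, -0.0, -1.0]]
ft_force: [0.7, 0.3, -0.3]
grip_width: 0.0509
```

Run:
```python
from h import *
to([.515,-.256,.130])
s=cam('side')
cv2.imwrite('pics/c4.png',cv2.resize(s['frame'][60:250,180:340],(673,800),interpolation=cv2.INTER_CUBIC)[:,:])
```

```text
lin [-0.1  1.4 90.2] ang [-0.  0.  0.] from [ 0.5151 -0.2547  0.2202] w 0.0509 F [ 0.7  0.3 -0.3] t 7.85
```

View pics/c4.png

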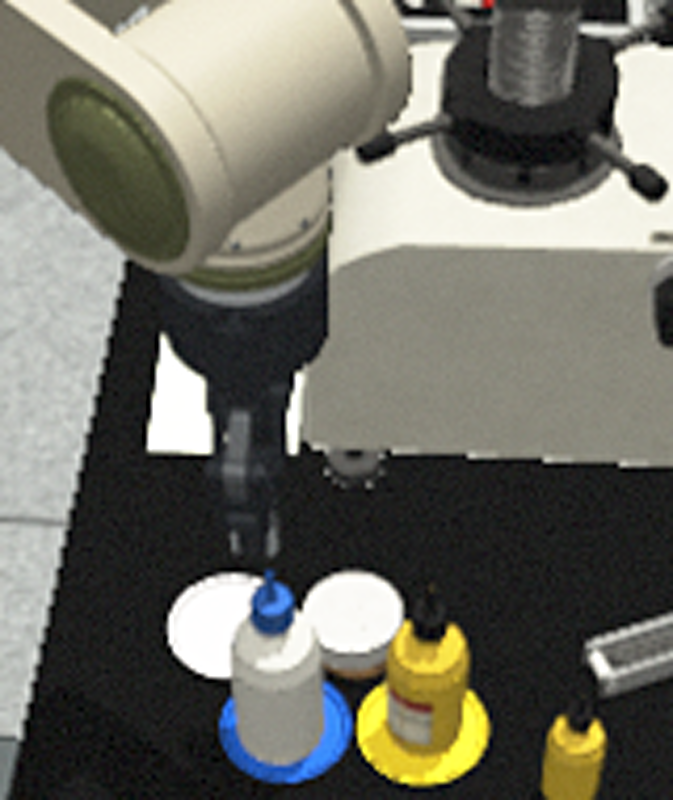

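Run:
```python
from h import *
s=cam('side')
for y in(-.03,.0,.03):
  print(np.round(proj(s,[.5151,-.2547+y,.212]),1))
print(proj(s,[.515,-.256,.159]))
cv2.imwrite('pics/c5.png',cv2.resize(s['frame'][150:225,210:285],(600,600),interpolation=cv2.INTER_CUBIC))
```

```text
[241.1 190.4]
[242.7 179.3]
[244.2 168.7]
(np.float64(243.78163970114716), np.float64(194.95152378682133))
```

View pics/c5.png

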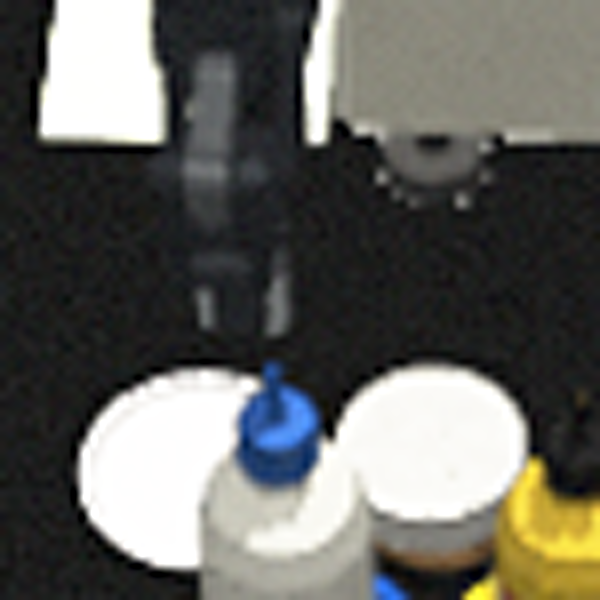

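Call:
servo_tool(commands=[{"linear":[0,1,35],"angular":[0,0,0],"gripper":0.2},{"linear":[0,1,65],"angular":[0,0,0],"gripper":0.2},{"linear":[0,1,85],"angular":[0,0,0],"gripper":0.2},{"linear":[0,1,90],"angular":[0,0,0],"gripper":0.2},{"linear":[0,1,90],"angular":[0,0,0],"gripper":0.2},{"linear":[0,1,90],"angular":[0,0,0],"gripper":-0.7},{"linear":[0,1,90],"angular":[0,0,0],"gripper":-0.7},{"linear":[0,1,90],"angular":[0,0,0],"gripper":-0.7},{"linear":[0,1,90],"angular":[0,0,0],"gripper":-0.7},{"linear":[0,1,90],"angular":[0,0,0],"gripper":-0.7}], force=45)

```text
time_s: 8.95
position: [0.5159, -0.2563, 0.1318]
tool_rot: [[1.0, 0.0, 0.002], [0.0, -1.0, -0.002], [0.002, 0.002, -1.0]]
ft_force: [-0.3, -0.6, 6.8]
grip_width: 0.0227
```

Call:
servo_tool(commands=[{"linear":[0,0,-10],"angular":[0,0,0],"gripper":-0.7},{"linear":[0,0,-30],"angular":[0,0,0],"gripper":-0.7},{"linear":[-5,0,-55],"angular":[0,0,0],"gripper":-0.7},{"linear":[-25,-10,-65],"angular":[0,0,0],"gripper":-0.7},{"linear":[-50,-30,-65],"angular":[0,0,0],"gripper":-0.7},{"linear":[-75,-60,-65],"angular":[0,0,0],"gripper":-0.7},{"linear":[-91,-95,-65],"angular":[0,0,0],"gripper":-0.7},{"linear":[-91,-130,-65],"angular":[0,0,0],"gripper":-0.7},{"linear":[-91,-165,-65],"angular":[0,0,0],"gripper":-0.7},{"linear":[-91,-200,-65],"angular":[0,0,0],"gripper":-0.7},{"linear":[-91,-235,-65],"angular":[0,0,0],"gripper":-0.7},{"linear":[-91,-270,-65],"angular":[0,0,0],"gripper":-0.7},{"linear":[-91,-305,-65],"angular":[0,0,0],"gripper":-0.7},{"linear":[-91,-330,-65],"angular":[0,0,0],"gripper":-0.7},{"linear":[-91,-345,-65],"angular":[0,0,0],"gripper":-0.7},{"linear":[-91,-351,-60],"angular":[0,0,0],"gripper":-0.7},{"linear":[-91,-351,-35],"angular":[0,0,0],"gripper":-0.7},{"linear":[-91,-351,-12],"angular":[0,0,0],"gripper":-0.7},{"linear":[-91,-351,-4],"angular":[0,0,0],"gripper":-0.7},{"linear":[-91,-351,-2],"angular":[0,0,0],"gripper":-0.7}])

```text
time_s: 10.95
position: [0.4241, 0.0947, 0.132]
tool_rot: [[1.0, -0.0, -0.001], [-0.0, -1.0, -0.0], [-0.001, 0.0, -1.0]]
ft_force: [-0.2, 0.5, -0.3]
grip_width: 0.0228
```

Run:
```python
from h import *
to([.6,-.243,.22])
s=cam('side')
cv2.imwrite('pics/c6.png',cv2.resize(s['frame'][60:250,180:340],(505,600),interpolation=cv2.INTER_CUBIC)[:,:])
```

```text
lin [175.9 337.6 -88.3] ang [ 0.   0.1 -0. ] from [0.4241 0.0947 0.132 ] w 0.0228 F [-0.2  0.5 -0.3] t 10.95
```

View pics/c6.png

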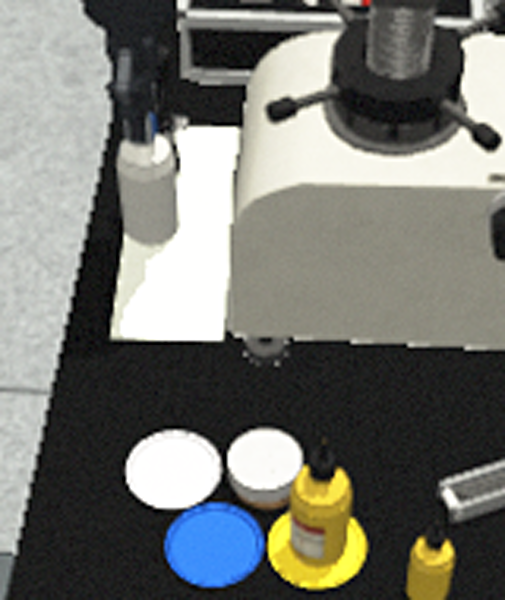

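Call:
servo_tool(commands=[{"linear":[0,0,2],"angular":[0,0,0],"gripper":-0.7},{"linear":[0,0,2],"angular":[0,0,0],"gripper":0.1},{"linear":[0,0,2],"angular":[0,0,0],"gripper":0.1},{"linear":[0,0,2],"angular":[0,0,0],"gripper":0.1},{"linear":[0,0,-20],"angular":[0,0,0],"gripper":0.1},{"linear":[0,0,-60],"angular":[0,0,0],"gripper":0.1},{"linear":[0,30,-88],"angular":[0,0,0],"gripper":0.1},{"linear":[0,80,-88],"angular":[0,0,0],"gripper":0.1},{"linear":[0,130,-88],"angular":[0,0,0],"gripper":0.1},{"linear":[0,180,-88],"angular":[0,0,0],"gripper":0.1},{"linear":[0,230,-88],"angular":[0,0,0],"gripper":0.1},{"linear":[15,280,-88],"angular":[0,0,0],"gripper":0.1},{"linear":[50,310,-88],"angular":[0,0,0],"gripper":0.1},{"linear":[95,330,-88],"angular":[0,0,0],"gripper":0.1},{"linear":[140,338,-88],"angular":[0,0,0],"gripper":0.1},{"linear":[170,338,-88],"angular":[0,0,0],"gripper":0.1},{"linear":[176,338,-88],"angular":[0,0,0],"gripper":0.1},{"linear":[176,338,-88],"angular":[0,0,0],"gripper":0.1}])

```text
time_s: 12.8
position: [0.6006, -0.2426, 0.2197]
tool_rot: [[1.0, 0.001, -0.001], [0.001, -1.0, 0.0], [-0.001, -0.0, -1.0]]
ft_force: [0.4, 0.4, 0.6]
grip_width: 0.0467
```

Run:
```python
from h import *
to([.6,-.243,.115])
s=cam('side')
for y in(-.03,.0,.03):
  print(np.round(proj(s,[.6,-.243+y,.212]),1))
a=cv2.resize(s['frame'][150:225,235:310],(400,400),interpolation=cv2.INTER_CUBIC)
b=cv2.resize(s['frame'][60:160,190:290],(400,400),interpolation=cv2.INTER_CUBIC)
cv2.imwrite('pics/c7.png',np.hstack([a,b]))
```

```text
lin [ -0.5   0.5 104.7] ang [-0.   0.1  0.1] from [ 0.6006 -0.2426  0.2197] w 0.0467 F [0.4 0.4 0.6] t 12.8
[281.9 188.4]
[282.8 177.4]
[283.6 166.8]
```

View pics/c7.png

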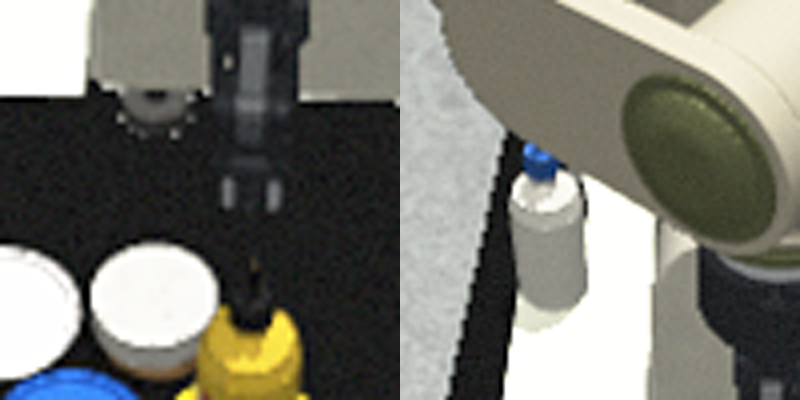

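Call:
servo_tool(commands=[{"linear":[0,0,35],"angular":[0,0,0],"gripper":0.1},{"linear":[0,0,70],"angular":[0,0,0],"gripper":0.1},{"linear":[0,0,95],"angular":[0,0,0],"gripper":0.1},{"linear":[0,0,104],"angular":[0,0,0],"gripper":0.1},{"linear":[0,0,104],"angular":[0,0,0],"gripper":0.1},{"linear":[0,0,104],"angular":[0,0,0],"gripper":-0.8},{"linear":[0,0,104],"angular":[0,0,0],"gripper":-0.8},{"linear":[0,0,104],"angular":[0,0,0],"gripper":-0.8},{"linear":[0,0,104],"angular":[0,0,0],"gripper":-0.8},{"linear":[0,0,104],"angular":[0,0,0],"gripper":-0.8}], force=40)

```text
time_s: 13.85
position: [0.6011, -0.2434, 0.1183]
tool_rot: [[1.0, 0.0, 0.003], [0.0, -1.0, -0.002], [0.003, 0.002, -1.0]]
ft_force: [-1.1, -0.6, 6.9]
grip_width: 0.0197
```

Call:
servo_tool(commands=[{"linear":[0,0,-10],"angular":[0,0,0],"gripper":-0.8},{"linear":[0,0,-30],"angular":[0,0,0],"gripper":-0.8},{"linear":[-5,0,-55],"angular":[0,0,0],"gripper":-0.8},{"linear":[-25,0,-65],"angular":[0,0,0],"gripper":-0.8},{"linear":[-55,0,-65],"angular":[0,0,0],"gripper":-0.8},{"linear":[-90,0,-65],"angular":[0,0,0],"gripper":-0.8},{"linear":[-125,-8,-65],"angular":[0,0,0],"gripper":-0.8},{"linear":[-150,-30,-65],"angular":[0,0,0],"gripper":-0.8},{"linear":[-161,-65,-65],"angular":[0,0,0],"gripper":-0.8},{"linear":[-161,-105,-65],"angular":[0,0,0],"gripper":-0.8},{"linear":[-161,-145,-65],"angular":[0,0,0],"gripper":-0.8},{"linear":[-161,-185,-65],"angular":[0,0,0],"gripper":-0.8},{"linear":[-161,-220,-65],"angular":[0,0,0],"gripper":-0.8},{"linear":[-161,-245,-65],"angular":[0,0,0],"gripper":-0.8},{"linear":[-161,-258,-60],"angular":[0,0,0],"gripper":-0.8},{"linear":[-161,-258,-35],"angular":[0,0,0],"gripper":-0.8},{"linear":[-161,-258,-12],"angular":[0,0,0],"gripper":-0.8},{"linear":[-161,-258,-3],"angular":[0,0,0],"gripper":-0.8},{"linear":[-161,-258,0],"angular":[0,0,0],"gripper":-0.8},{"linear":[-161,-258,0],"angular":[0,0,0],"gripper":-0.8}])

```text
time_s: 15.85
position: [0.4405, 0.0138, 0.1178]
tool_rot: [[1.0, 0.0, 0.003], [0.0, -1.0, -0.002], [0.003, 0.002, -1.0]]
ft_force: [-1.1, -3.0, 8.8]
grip_width: 0.0199
```

Run:
```python
from h import *
s=cam('side')
cv2.imwrite('pics/c8.png',cv2.resize(s['frame'][60:200,180:320],(600,600),interpolation=cv2.INTER_CUBIC))
```

```text
(no output)
```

View pics/c8.png

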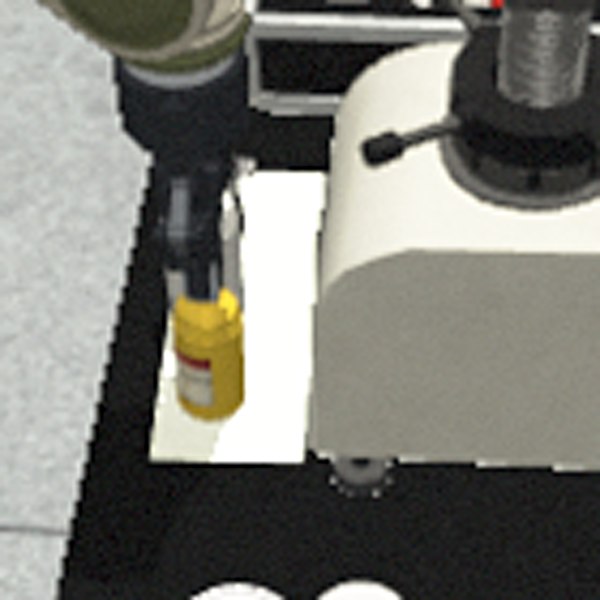

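Call:
servo_tool(commands=[{"linear":[0,0,0],"angular":[0,0,0],"gripper":0.1},{"linear":[0,0,0],"angular":[0,0,0],"gripper":0.1},{"linear":[0,0,0],"angular":[0,0,0],"gripper":0.1},{"linear":[0,0,-20],"angular":[0,0,0],"gripper":0.1},{"linear":[0,0,-60],"angular":[0,0,0],"gripper":0.1},{"linear":[0,30,-85],"angular":[0,0,0],"gripper":0.1},{"linear":[0,80,-85],"angular":[0,0,8],"gripper":0.1},{"linear":[-2,130,-85],"angular":[0,0,16],"gripper":0.1},{"linear":[-4,180,-85],"angular":[0,0,24],"gripper":0.1},{"linear":[-6,230,-85],"angular":[0,0,32],"gripper":0.1},{"linear":[-8,280,-85],"angular":[0,0,40],"gripper":0.1},{"linear":[-10,330,-85],"angular":[0,0,48],"gripper":0.1},{"linear":[-12,370,-75],"angular":[0,0,55],"gripper":0.1},{"linear":[-14,390,-50],"angular":[0,0,58],"gripper":0.1},{"linear":[-14,390,-20],"angular":[0,0,58],"gripper":0.1},{"linear":[-14,390,10],"angular":[0,0,58],"gripper":0.1},{"linear":[-14,390,25],"angular":[0,0,58],"gripper":0.1},{"linear":[-14,390,25],"angular":[0,0,58],"gripper":0.1}])

```text
time_s: 17.7
position: [0.4247, -0.3741, 0.0891]
tool_rot: [[0.53, -0.848, -0.003], [-0.848, -0.53, 0.004], [-0.005, 0.0, -1.0]]
ft_force: [-0.4, 0.8, 0.5]
grip_width: 0.047
```

Run:
```python
from h import *
to([.427,-.3763,.031],-58); print(np.round(env.observe()['q'],1))
s=cam('side');p=cam('top')
print(proj(s,[.427,-.3763,.08]),proj(p,[.427,-.3763,.08]))
a=cv2.resize(s['frame'][230:340,170:280],(400,400),interpolation=cv2.INTER_CUBIC)
b=cv2.resize(s['frame'][60:160,190:290],(400,400),interpolation=cv2.INTER_CUBIC)
cv2.imwrite('pics/c9.png',np.hstack([a,b]))
```

```text
lin [ 3.4 -0.9 58.1] ang [0.  0.3 0. ] from [ 0.4247 -0.3741  0.0891] w 0.047 F [-0.4  0.8  0.5] t 17.7
[-53.4  32.3  84.2   0.   63.8  94.6]
(np.float64(200.1595909847468), np.float64(257.18760722087933)) (np.float64(328.1382916793219), np.float64(258.5754821241773))
```

View pics/c9.png

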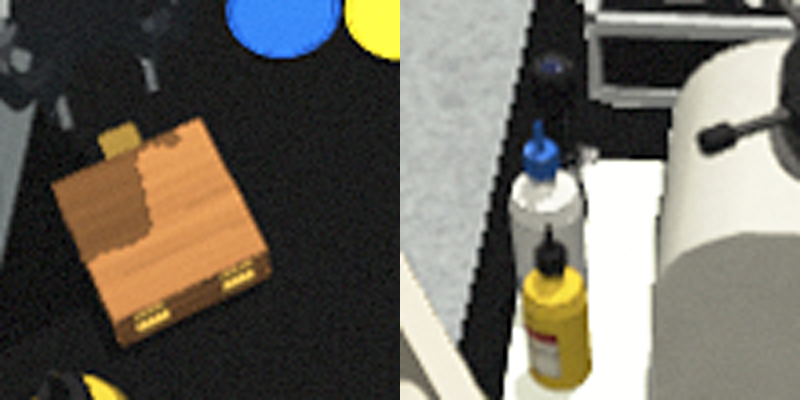

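Call:
servo_tool(commands=[{"linear":[2,0,25],"angular":[0,0,0],"gripper":0.1},{"linear":[2,0,45],"angular":[0,0,0],"gripper":0.1},{"linear":[2,0,57],"angular":[0,0,0],"gripper":0.1},{"linear":[2,0,58],"angular":[0,0,0],"gripper":0.1},{"linear":[2,0,58],"angular":[0,0,0],"gripper":-0.6},{"linear":[2,0,58],"angular":[0,0,0],"gripper":-0.6},{"linear":[2,0,58],"angular":[0,0,0],"gripper":-0.6},{"linear":[2,0,58],"angular":[0,0,0],"gripper":-0.6},{"linear":[2,0,58],"angular":[0,0,0],"gripper":-0.6}], force=25)

```text
time_s: 18.7
position: [0.4274, -0.3767, 0.0343]
tool_rot: [[0.53, -0.848, 0.002], [-0.848, -0.53, -0.001], [0.002, -0.001, -1.0]]
ft_force: [4.3, 1.8, 0.9]
grip_width: 0.0229
```

Run:
```python
from h import *
s=env.observe();C=np.array([.4617,-.4317]);X=np.array([.53,-.848]);Y=np.array([.848,.53])
d=s['position'][:2]-C;print(d@X,d@Y,s['position'])
r0=np.array([d@X-.05,.006])
for th in (0,10,20,30,40,50,60,70,80,90,95):
    t=np.radians(th);q=np.array([r0[0]*np.cos(t)+r0[1]*np.sin(t),-r0[0]*np.sin(t)+r0[1]*np.cos(t)])-r0
    print(th,np.round(q*1000,0))
s=cam('side')
a=cv2.resize(s['frame'][230:340,170:280],(600,600),interpolation=cv2.INTER_CUBIC);cv2.imwrite('pics/c10.png',a)
```

```text
-0.06481280279095866 2.8882294611471543e-05 [ 0.42737384 -0.37672366  0.03432112]
0 [0. 0.]
10 [ 3. 20.]
20 [ 9. 39.]
30 [18. 57.]
40 [31. 72.]
50 [46. 86.]
60 [63. 96.]
70 [ 81. 104.]
80 [101. 108.]
90 [121. 109.]
95 [131. 108.]
```

View pics/c10.png

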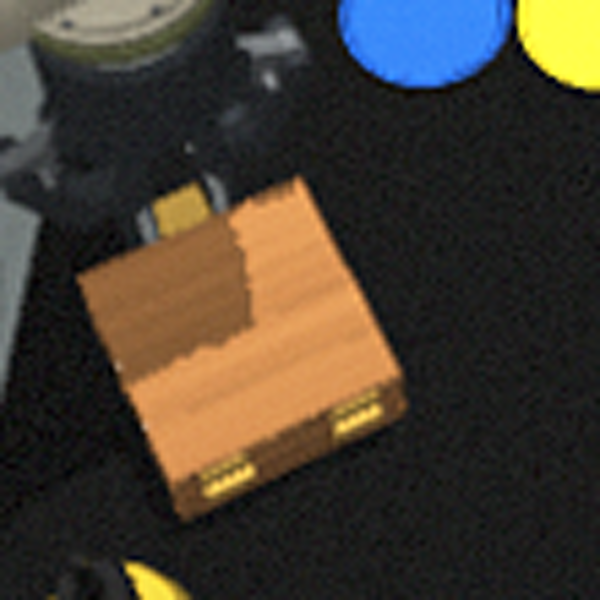

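Call:
servo_tool(commands=[{"linear":[1,0,-10],"angular":[0,0,0],"gripper":-0.6},{"linear":[3,0,-20],"angular":[0,0,0],"gripper":-0.6},{"linear":[9,0,-39],"angular":[0,0,0],"gripper":-0.6},{"linear":[18,0,-57],"angular":[0,0,0],"gripper":-0.6},{"linear":[31,0,-72],"angular":[0,0,0],"gripper":-0.6},{"linear":[46,0,-86],"angular":[0,0,0],"gripper":-0.6},{"linear":[63,0,-96],"angular":[0,0,0],"gripper":-0.6},{"linear":[81,0,-104],"angular":[0,0,0],"gripper":-0.6},{"linear":[101,0,-108],"angular":[0,0,0],"gripper":-0.6},{"linear":[121,0,-109],"angular":[0,0,0],"gripper":-0.6},{"linear":[129,0,-108],"angular":[0,0,0],"gripper":-0.6},{"linear":[129,0,-108],"angular":[0,0,0],"gripper":-0.6},{"linear":[129,0,-108],"angular":[0,0,0],"gripper":-0.6}])

```text
time_s: 20.05
position: [0.4955, -0.4863, 0.143]
tool_rot: [[0.531, -0.848, 0.002], [-0.848, -0.531, -0.002], [0.003, -0.001, -1.0]]
ft_force: [1.9, 1.2, 5.2]
grip_width: 0.0233
```

Run:
```python
from h import *
s=cam('side')
a=cv2.resize(s['frame'][220:350,160:290],(600,600),interpolation=cv2.INTER_CUBIC);cv2.imwrite('pics/c11.png',a)
```

```text
(no output)
```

View pics/c11.png

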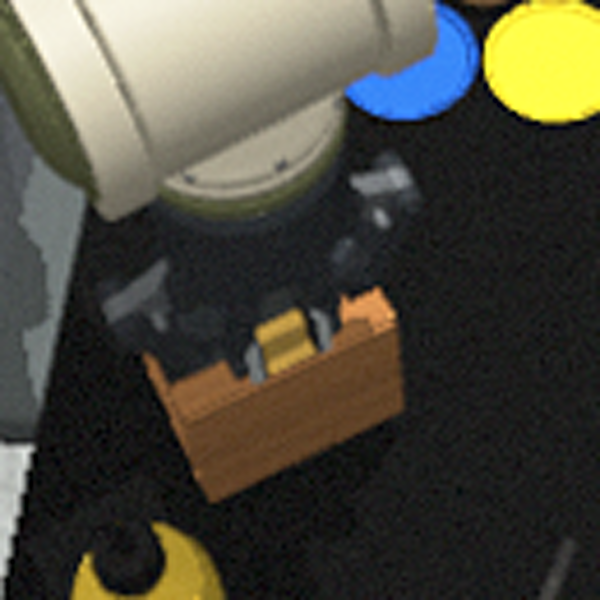

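Call:
servo_tool(commands=[{"linear":[0,0,0],"angular":[0,0,0],"gripper":0.0},{"linear":[0,0,0],"angular":[0,0,0],"gripper":0.0},{"linear":[0,0,0],"angular":[0,0,0],"gripper":0.0},{"linear":[0,0,-25],"angular":[0,0,0],"gripper":0.0},{"linear":[0,0,-60],"angular":[0,0,0],"gripper":0.0},{"linear":[-35,-30,-60],"angular":[0,0,0],"gripper":0.3},{"linear":[-70,-65,-60],"angular":[0,0,0],"gripper":0.8},{"linear":[-105,-100,-60],"angular":[0,0,0],"gripper":0.8},{"linear":[-140,-135,-60],"angular":[0,0,0],"gripper":0.8},{"linear":[-175,-170,-60],"angular":[0,0,0],"gripper":0.8},{"linear":[-210,-197,-60],"angular":[0,0,0],"gripper":0.8},{"linear":[-223,-208,-50],"angular":[0,0,0],"gripper":0.8},{"linear":[-223,-208,-20],"angular":[0,0,0],"gripper":0.8},{"linear":[-223,-208,20],"angular":[0,0,0],"gripper":0.8},{"linear":[-223,-208,55],"angular":[0,0,0],"gripper":0.8},{"linear":[-223,-208,70],"angular":[0,0,0],"gripper":0.8},{"linear":[-223,-208,70],"angular":[0,0,0],"gripper":0.8}])

```text
time_s: 21.8
position: [0.5517, -0.1867, 0.0687]
tool_rot: [[0.53, -0.848, -0.005], [-0.848, -0.53, 0.002], [-0.004, 0.003, -1.0]]
ft_force: [0.2, -0.2, -0.1]
grip_width: 0.077
```

Run:
```python
from h import *
to([.5533,-.187,.033],-58)
s=cam('side');p=cam('top')
a=cv2.resize(s['frame'][170:250,220:300],(400,400),interpolation=cv2.INTER_CUBIC)
b=cv2.resize(s['frame'][230:340,170:280],(400,400),interpolation=cv2.INTER_CUBIC)
cv2.imwrite('pics/c12.png',np.hstack([a,b]))
```

```text
lin [ 1.3 -1.3 35.7] ang [ 0.2  0.3 -0. ] from [ 0.5517 -0.1867  0.0687] w 0.077 F [ 0.2 -0.2 -0.1] t 21.8
```

View pics/c12.png

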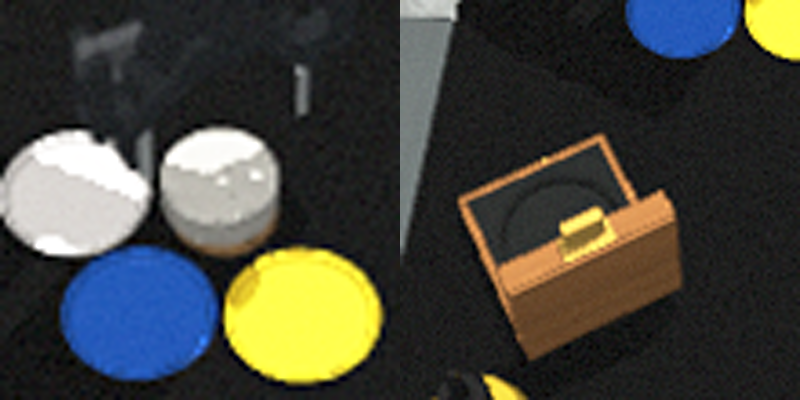

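Call:
servo_tool(commands=[{"linear":[1,-1,20],"angular":[0,0,0],"gripper":0.8},{"linear":[1,-1,34],"angular":[0,0,0],"gripper":0.8},{"linear":[1,-1,36],"angular":[0,0,0],"gripper":0.8},{"linear":[1,-1,36],"angular":[0,0,0],"gripper":0.8},{"linear":[1,-1,36],"angular":[0,0,0],"gripper":0.0},{"linear":[1,-1,36],"angular":[0,0,0],"gripper":0.0},{"linear":[1,-1,36],"angular":[0,0,0],"gripper":0.0},{"linear":[1,-1,36],"angular":[0,0,0],"gripper":0.0},{"linear":[1,-1,36],"angular":[0,0,0],"gripper":0.0}], force=60)

```text
time_s: 22.8
position: [0.5573, -0.1887, 0.041]
tool_rot: [[0.53, -0.848, 0.011], [-0.848, -0.53, -0.006], [0.01, -0.006, -1.0]]
ft_force: [-3.4, 0.6, 31.4]
grip_width: 0.0436
```

Run:
```python
from h import *
to([.5533,-.187,.033],-58)
s=cam('side');p=cam('top','t12.png')
a=cv2.resize(s['frame'][170:250,220:300],(400,400),interpolation=cv2.INTER_CUBIC)
b=cv2.resize(p['frame'][210:285,310:385],(400,400),interpolation=cv2.INTER_CUBIC)
cv2.imwrite('pics/c13.png',np.hstack([a,b]))
```

```text
lin [-3.6  2.5  8. ] ang [-0.3 -0.6  0. ] from [ 0.5573 -0.1887  0.041 ] w 0.0436 F [-3.4  0.6 31.4] t 22.8
```

View pics/c13.png

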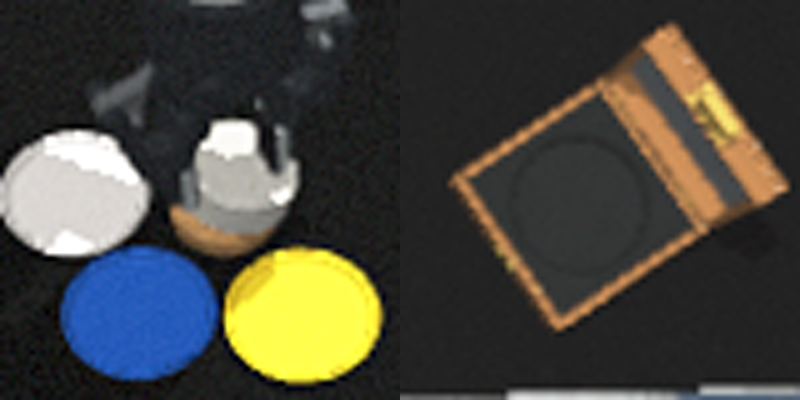

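Call:
servo_tool(commands=[{"linear":[0,0,0],"angular":[0,0,0],"gripper":0.2},{"linear":[0,0,0],"angular":[0,0,0],"gripper":0.6},{"linear":[0,0,0],"angular":[0,0,0],"gripper":0.9},{"linear":[0,0,0],"angular":[0,0,0],"gripper":0.9},{"linear":[0,0,-10],"angular":[0,0,0],"gripper":0.9},{"linear":[0,0,-50],"angular":[0,0,0],"gripper":0.9},{"linear":[50,0,-90],"angular":[0,0,0],"gripper":0.9},{"linear":[100,0,-130],"angular":[0,0,0],"gripper":0.9},{"linear":[150,0,-130],"angular":[0,0,0],"gripper":0.9},{"linear":[200,0,-130],"angular":[0,0,0],"gripper":0.9},{"linear":[200,0,-130],"angular":[0,0,0],"gripper":0.9}])

```text
time_s: 24.0
position: [0.6611, -0.3597, 0.166]
tool_rot: [[0.529, -0.849, 0.001], [-0.849, -0.529, -0.001], [0.002, -0.0, -1.0]]
ft_force: [0.2, -0.5, -0.8]
grip_width: 0.0807
```

Run:
```python
from m import *
to([.5533,-.187,.033],-58)
s=cam('side');p=cam('top')
a=cv2.resize(s['frame'][170:250,220:300],(400,400),interpolation=cv2.INTER_CUBIC)
b=cv2.resize(p['frame'][180:260,230:310],(400,400),interpolation=cv2.INTER_CUBIC)
cv2.imwrite('pics/c14.png',np.hstack([a,b]))
```

```text
lin [-2.038e+02  2.000e-01  1.327e+02] ang [-0.  -0.1 -0.1] from [ 0.6611 -0.3597  0.166 ] w 0.0807 F [ 0.2 -0.5 -0.8] t 24.0
```

View pics/c14.png

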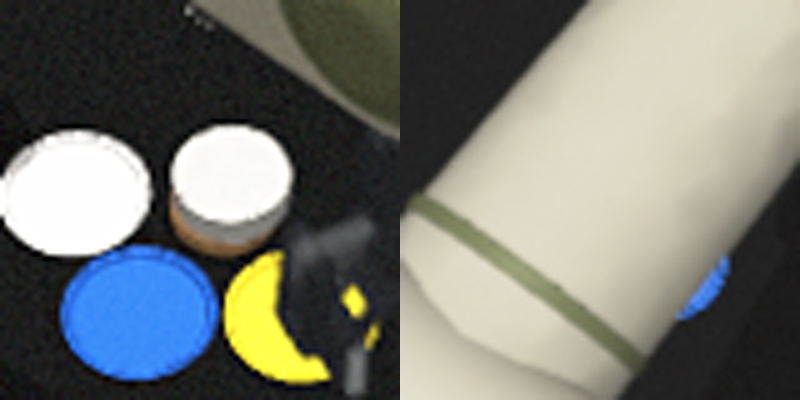

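Run:
```python
from m import *
s=cam('side')
for th in (170,190,210,225):
    w=lambda c:c.min(-1)>th
    print(th,circ(s,(252,192,282,217),w,.032,.03,True),circ(s,(252,192,282,217),w,.032,None,True)[0])
c=s['frame'][190:220,250:285]
print(c.min(-1)[::2,::2])
# tip location check
```

```text
170 (array([ 0.55709163, -0.18530106]), np.float64(0.0004985263280110414)) [ 0.55700769 -0.18522952  0.03033606]
190 (array([ 0.55704474, -0.18515725]), np.float64(0.0003535071416062862)) [ 0.55704262 -0.18517429  0.02991379]
210 (array([ 0.55681588, -0.1849741 ]), np.float64(0.0006461285464007311)) [ 0.55693075 -0.18501547  0.02944063]
225 (array([ 0.55661243, -0.18484841]), np.float64(0.0010178546594451718)) [ 0.55693103 -0.18499682  0.02904313]
[[ 26  25  30  25  22  29  25  26  21  24  21  22  25  26  24  30  20  29]
 [ 27  31  25  29  25  30  29  30  24  26  32  23  22  31  31  27  26  25]
 [ 25  23  27  24  19  23   6  11  27  12  15  21  25  29  23  30  24  32]
 [ 25  24  25  22  15 129 229 255 255 255 208 158  14  14  28  24  24  25]
 [ 24  23  26  29 251 248 248 248 247 247 247 251 229  31  23  26  29  22]
 [ 25  35  13 252 248 245 246 248 246 245 245 245 248 175  23  27  26  23]
 [ 26  17  91 253 249 245 246 247 247 247 248 248 248 255  39  26  26  23]
 [ 12  25 176 248 246 247 248 246 247 247 248 247 249 253 125  22  31  28]
 [ 47  25 146 252 248 246 248 248 246 247 246 246 246 253 100  15  30  20]
 [102  32  74 233 248 247 247 245 248 243 249 248 248 254  55  25  28  22]
 [ 32  29  87 184 250 247 246 248 248 247 248 248 249 135  38  26  27  18]
 [ 12  19  73 113 149 245 253 251 251 253 248 212 109 110  26  32  22  25]
 [ 28  26  37  94 122 122 117 181 200 149 116 123 116  36  23  30  20  38]
 [ 25  29   9  59  94 121 125 121 124 124 125 111  36  11  37  35  27  23]
 [ 18  24  17  30  51  71  83  99 124 109  56  31  19  28  41  44  62  68]]
```

Run:
```python
from h import *
to([.558,-.184,.10],-58);to([.558,-.184,.024],-58)
```

```text
lin [-201.3   -5.    64.9] ang [ 0.  0. -0.] from [ 0.6603 -0.3575  0.1648] w 0.0811 F [-0.3  1.4  0.5] t 24.15
lin [-201.2   -5.   140.9] ang [ 0.  0. -0.] from [ 0.6603 -0.3575  0.1648] w 0.0811 F [-0.3  1.4  0.5] t 24.15
```

Call:
servo_tool(commands=[{"linear":[-50,-1,0],"angular":[0,0,0],"gripper":0.9},{"linear":[-100,-2,0],"angular":[0,0,0],"gripper":0.9},{"linear":[-150,-4,20],"angular":[0,0,0],"gripper":0.9},{"linear":[-190,-5,50],"angular":[0,0,0],"gripper":0.9},{"linear":[-201,-5,85],"angular":[0,0,0],"gripper":0.9},{"linear":[-201,-5,95],"angular":[0,0,0],"gripper":0.9},{"linear":[-201,-5,95],"angular":[0,0,0],"gripper":0.9},{"linear":[-201,-5,95],"angular":[0,0,0],"gripper":0.9}])

```text
time_s: 24.95
position: [0.5592, -0.1846, 0.0718]
tool_rot: [[0.53, -0.848, 0.002], [-0.848, -0.53, -0.001], [0.003, -0.001, -1.0]]
ft_force: [0.0, -0.7, 1.0]
grip_width: 0.0808
```

Run:
```python
from h import *
to([.558,-.184,.024],-58)
s=cam('side')
a=cv2.resize(s['frame'][170:230,240:300],(600,600),interpolation=cv2.INTER_CUBIC)
cv2.imwrite('pics/c15.png',a)
P=env.observe()['position'];Y=np.array([.848,.53,0])
for h in(0,.011):
  for sg in(-1,1): print(h,np.round(proj(s,P+sg*Y*.04-[0,0,h]),1))
```

```text
lin [-1.2  0.8 47.8] ang [-0.1 -0.1  0. ] from [ 0.5592 -0.1846  0.0718] w 0.0808 F [ 0.  -0.7  1. ] t 24.95
0 [252.  200.7]
0 [280.7 188.7]
0.011 [252.1 203.3]
0.011 [280.6 191.4]
```

View pics/c15.png

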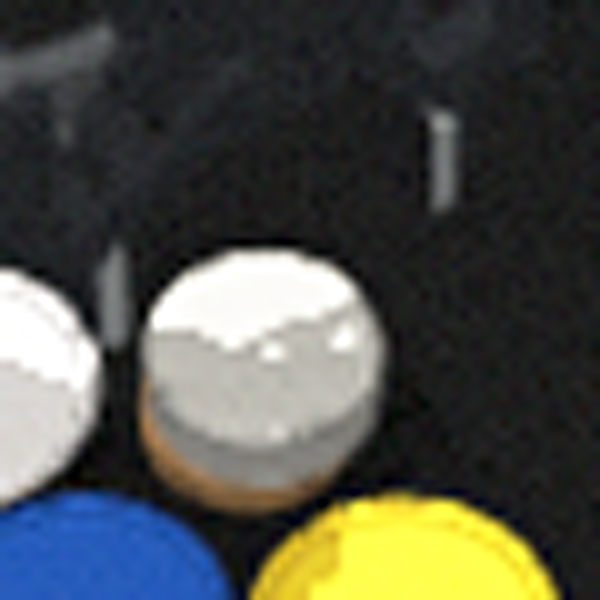

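Call:
servo_tool(commands=[{"linear":[-1,1,25],"angular":[0,0,0],"gripper":0.9},{"linear":[-1,1,42],"angular":[0,0,0],"gripper":0.9},{"linear":[-1,1,46],"angular":[0,0,0],"gripper":0.9},{"linear":[-1,1,46],"angular":[0,0,0],"gripper":0.9},{"linear":[-1,1,46],"angular":[0,0,0],"gripper":0.55},{"linear":[-1,1,46],"angular":[0,0,0],"gripper":0.4},{"linear":[-1,1,46],"angular":[0,0,0],"gripper":0.3},{"linear":[-1,1,46],"angular":[0,0,0],"gripper":0.3},{"linear":[-1,1,46],"angular":[0,0,0],"gripper":0.3}], force=45)

```text
time_s: 25.9
position: [0.5577, -0.1835, 0.0262]
tool_rot: [[0.53, -0.848, 0.003], [-0.848, -0.53, -0.002], [0.003, -0.002, -1.0]]
ft_force: [0.5, 1.1, 8.4]
grip_width: 0.0581
```

Run:
```python
from h import *
to([.558,-.184,.024],-58)
s=cam('side')
a=cv2.resize(s['frame'][170:230,240:300],(600,600),interpolation=cv2.INTER_CUBIC)
cv2.imwrite('pics/c16.png',a)
```

```text
lin [0.6 0.1 2.2] ang [-0.1 -0.2  0. ] from [ 0.5577 -0.1835  0.0262] w 0.0581 F [0.5 1.1 8.4] t 25.9
```

View pics/c16.png

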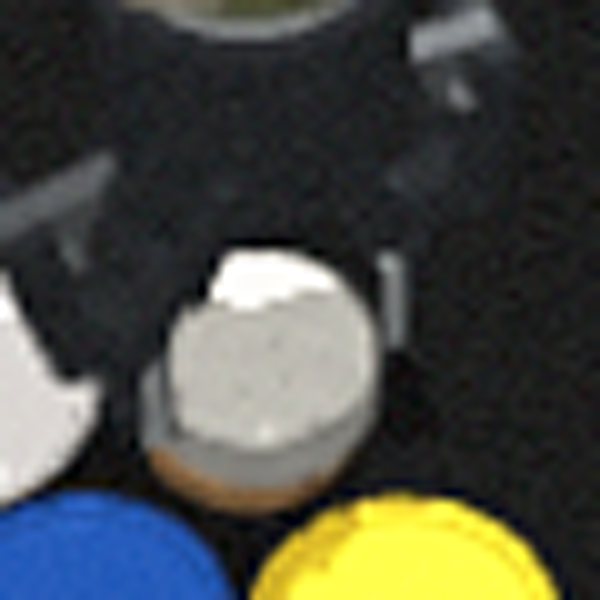

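Run:
```python
from h import *
s=cam('side');p=cam('top')
print(atz(p,310+180/5.333-.4,210+203/5.333-.4,.022))
a=cv2.resize(p['frame'][215:280,315:380],(780,780),interpolation=cv2.INTER_CUBIC)[:600]
b=s['frame'][240:330,170:260]
cv2.imwrite('pics/c17.png',a);cv2.imwrite('pics/c18.png',cv2.resize(b,(600,600),interpolation=cv2.INTER_CUBIC))
C=[.4617,-.4317];to([*C,.09],-58)
```

```text
[ 0.46203092 -0.43054329  0.022     ]
lin [159.7 212.9 -63.7] ang [-0.1 -0.2  0. ] from [ 0.5577 -0.1835  0.0262] w 0.0581 F [0.6 0.5 7.9] t 26.05
```

View pics/c17.png

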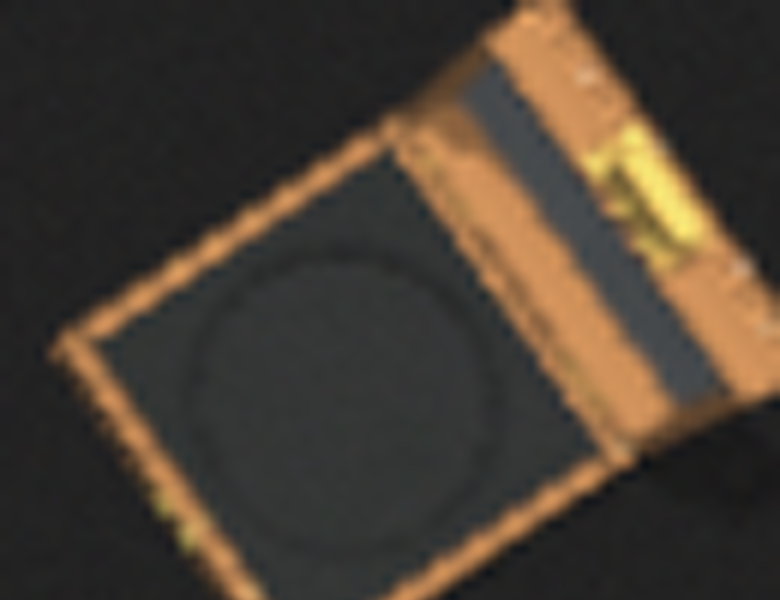

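View pics/c18.png

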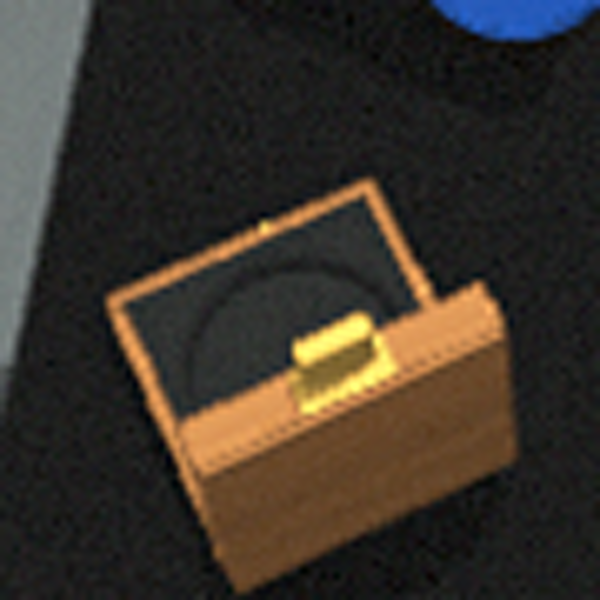

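Call:
servo_tool(commands=[{"linear":[0,0,-10],"angular":[0,0,0],"gripper":0.3},{"linear":[0,0,-35],"angular":[0,0,0],"gripper":0.3},{"linear":[5,10,-65],"angular":[0,0,0],"gripper":0.3},{"linear":[20,35,-80],"angular":[0,0,0],"gripper":0.3},{"linear":[40,65,-80],"angular":[0,0,0],"gripper":0.3},{"linear":[65,100,-80],"angular":[0,0,0],"gripper":0.3},{"linear":[90,135,-80],"angular":[0,0,0],"gripper":0.3},{"linear":[115,165,-80],"angular":[0,0,0],"gripper":0.3},{"linear":[135,190,-80],"angular":[0,0,0],"gripper":0.3},{"linear":[152,207,-75],"angular":[0,0,0],"gripper":0.3},{"linear":[160,213,-60],"angular":[0,0,0],"gripper":0.3},{"linear":[160,213,-35],"angular":[0,0,0],"gripper":0.3},{"linear":[160,213,-20],"angular":[0,0,0],"gripper":0.3},{"linear":[160,213,-15],"angular":[0,0,0],"gripper":0.3},{"linear":[160,213,-15],"angular":[0,0,0],"gripper":0.3},{"linear":[160,213,-15],"angular":[0,0,0],"gripper":0.3}])

```text
time_s: 27.65
position: [0.4614, -0.4317, 0.04]
tool_rot: [[0.531, -0.848, 0.001], [-0.848, -0.531, -0.001], [0.001, -0.0, -1.0]]
ft_force: [0.2, 0.1, -4.3]
grip_width: 0.058
```

Run:
```python
from h import *
to([.4617,-.4317,.0285],-58)
s=cam('side');p=cam('top')
a=cv2.resize(s['frame'][240:330,170:260],(400,400),interpolation=cv2.INTER_CUBIC)
b=cv2.resize(p['frame'][205:285,300:380],(400,400),interpolation=cv2.INTER_CUBIC)
cv2.imwrite('pics/c19.png',np.hstack([a,b]))
```

```text
lin [ 0.2 -0.3 11.5] ang [-0.  -0.1  0.1] from [ 0.4614 -0.4317  0.04  ] w 0.058 F [ 0.2  0.1 -4.3] t 27.65
```

View pics/c19.png

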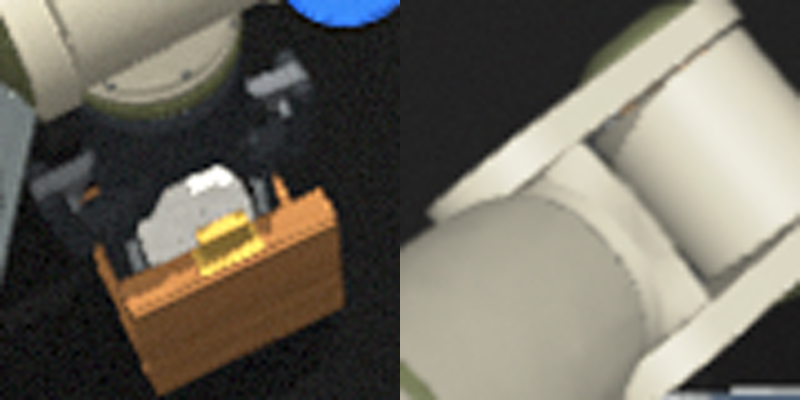

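Block held (−4.3 N, its weight). I'll lower it gently.

Call:
servo_tool(commands=[{"linear":[0,0,4],"angular":[0,0,0],"gripper":0.3},{"linear":[0,0,7],"angular":[0,0,0],"gripper":0.3},{"linear":[0,0,9],"angular":[0,0,0],"gripper":0.3},{"linear":[0,0,9],"angular":[0,0,0],"gripper":0.3}])

```text
time_s: 28.15
position: [0.4608, -0.4316, 0.0299]
tool_rot: [[0.53, -0.848, -0.0], [-0.848, -0.53, 0.001], [-0.001, 0.0, -1.0]]
ft_force: [-0.1, 0.1, -4.3]
grip_width: 0.0579
```

Call:
servo_tool(commands=[{"linear":[0,0,1],"angular":[0,0,0],"gripper":0.3},{"linear":[0,0,2],"angular":[0,0,0],"gripper":0.3},{"linear":[0,0,2],"angular":[0,0,0],"gripper":0.3}])

```text
time_s: 28.45
position: [0.461, -0.4318, 0.0285]
tool_rot: [[0.53, -0.848, 0.0], [-0.848, -0.53, -0.0], [0.0, 0.0, -1.0]]
ft_force: [-0.4, -0.1, -4.7]
grip_width: 0.058
```

Call:
servo_tool(commands=[{"linear":[0,0,0],"angular":[0,0,0],"gripper":0.6},{"linear":[0,0,0],"angular":[0,0,0],"gripper":0.75},{"linear":[0,0,0],"angular":[0,0,0],"gripper":0.8},{"linear":[0,0,-10],"angular":[0,0,0],"gripper":0.8},{"linear":[0,0,-45],"angular":[0,0,0],"gripper":0.8},{"linear":[-30,0,-90],"angular":[0,0,0],"gripper":0.5},{"linear":[-70,0,-120],"angular":[0,0,0],"gripper":0},{"linear":[-110,0,-150],"angular":[0,0,0],"gripper":0},{"linear":[-120,-40,-170],"angular":[0,0,0],"gripper":0},{"linear":[-120,-80,-170],"angular":[0,0,0],"gripper":0},{"linear":[-120,-80,-170],"angular":[0,0,0],"gripper":0}])

```text
time_s: 29.55
position: [0.4677, -0.2852, 0.2002]
tool_rot: [[0.534, -0.846, 0.003], [-0.846, -0.534, -0.002], [0.003, -0.002, -1.0]]
ft_force: [-0.4, -1.4, 0.4]
grip_width: 0.0428
```

Run:
```python
from m import *
to([.4955,-.4863,.2],-58)
s=cam('side');p=cam('top')
a=cv2.resize(s['frame'][240:330,170:260],(400,400),interpolation=cv2.INTER_CUBIC)
b=cv2.resize(p['frame'][205:285,300:380],(400,400),interpolation=cv2.INTER_CUBIC)
cv2.imwrite('pics/c20.png',np.hstack([a,b]))
```

```text
lin [184.9  83.8   0.7] ang [-0.1 -0.2  0.3] from [ 0.4677 -0.2852  0.2002] w 0.0428 F [-0.4 -1.4  0.4] t 29.55
```

View pics/c20.png

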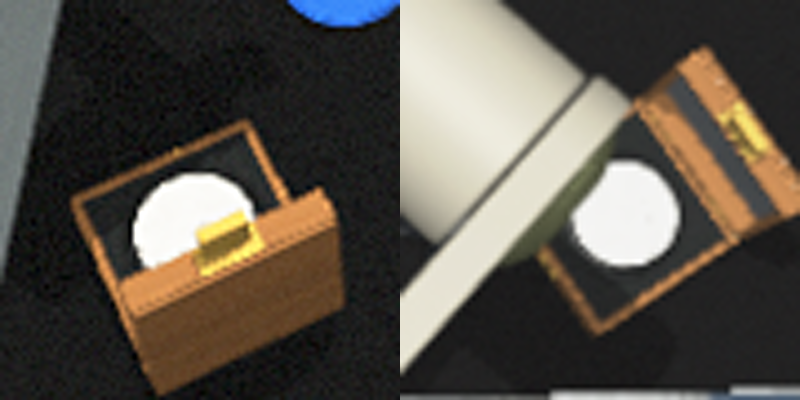

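Run:
```python
from m import *
p=cam('top')
print(atz(p,344.6,247.4,.034),atz(p,343.04,248.04,.022))
```

```text
[ 0.46143604 -0.4320194   0.034     ] [ 0.46096309 -0.42956786  0.022     ]
```

Call:
servo_tool(commands=[{"linear":[45,20,0],"angular":[0,0,0],"gripper":0.05},{"linear":[90,40,0],"angular":[0,0,0],"gripper":0.05},{"linear":[135,62,0],"angular":[0,0,0],"gripper":0.05},{"linear":[175,80,0],"angular":[0,0,0],"gripper":0.05},{"linear":[185,84,0],"angular":[0,0,0],"gripper":0.05},{"linear":[185,84,0],"angular":[0,0,0],"gripper":0.05},{"linear":[185,84,25],"angular":[0,0,0],"gripper":0.05},{"linear":[185,84,45],"angular":[0,0,0],"gripper":0.05},{"linear":[185,84,56],"angular":[0,0,0],"gripper":0.05},{"linear":[185,84,56],"angular":[0,0,0],"gripper":0.05}], force=25)

```text
time_s: 30.7
position: [0.4913, -0.4881, 0.1411]
tool_rot: [[0.53, -0.848, -0.002], [-0.848, -0.53, 0.003], [-0.003, 0.0, -1.0]]
ft_force: [-0.7, 0.4, -0.2]
grip_width: 0.0447
```

Run:
```python
from m import *
to([.4955,-.4863,.143],-58)
s=cam('side')
cv2.imwrite('pics/c21.png',cv2.resize(s['frame'][220:350,160:290],(600,600),interpolation=cv2.INTER_CUBIC))
```

```text
lin [ 0.7 -4.5 -1.9] ang [0.  0.2 0. ] from [ 0.4913 -0.4881  0.1411] w 0.0447 F [-0.7  0.4 -0.2] t 30.7
```

View pics/c21.png

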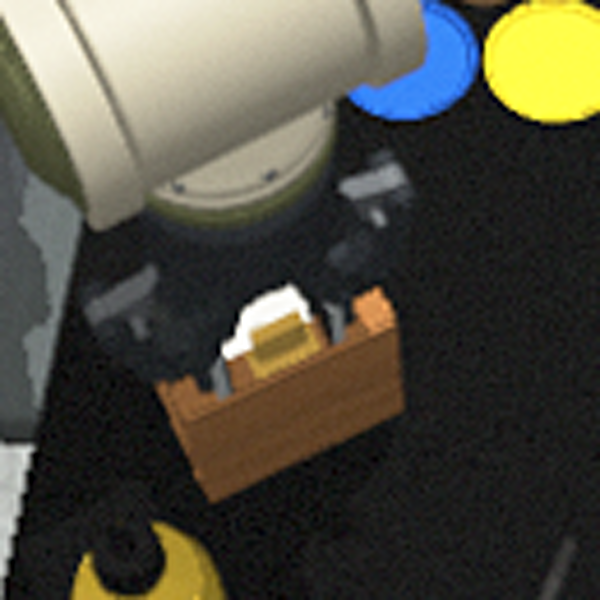

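Call:
servo_tool(commands=[{"linear":[1,-4,-2],"angular":[0,0,0],"gripper":0.05},{"linear":[1,-4,-2],"angular":[0,0,0],"gripper":-0.6},{"linear":[1,-4,-2],"angular":[0,0,0],"gripper":-0.6},{"linear":[1,-4,-2],"angular":[0,0,0],"gripper":-0.6},{"linear":[1,-4,-2],"angular":[0,0,0],"gripper":-0.6}])

```text
time_s: 31.25
position: [0.4965, -0.4879, 0.1457]
tool_rot: [[0.531, -0.848, 0.002], [-0.848, -0.531, -0.002], [0.002, -0.001, -1.0]]
ft_force: [0.9, 1.4, 6.1]
grip_width: 0.0227
```

Call:
servo_tool(commands=[{"linear":[-9,0,0],"angular":[0,0,0],"gripper":-0.6},{"linear":[-29,0,1],"angular":[0,0,0],"gripper":-0.6},{"linear":[-49,0,5],"angular":[0,0,0],"gripper":-0.6},{"linear":[-67,0,13],"angular":[0,0,0],"gripper":-0.6},{"linear":[-85,0,23],"angular":[0,0,0],"gripper":-0.6},{"linear":[-100,0,37],"angular":[0,0,0],"gripper":-0.6},{"linear":[-113,0,53],"angular":[0,0,0],"gripper":-0.6},{"linear":[-122,0,71],"angular":[0,0,0],"gripper":-0.6},{"linear":[-128,0,90],"angular":[0,0,0],"gripper":-0.6},{"linear":[-131,0,105],"angular":[0,0,0],"gripper":-0.6},{"linear":[-131,0,110],"angular":[0,0,0],"gripper":-0.6},{"linear":[-131,0,110],"angular":[0,0,0],"gripper":-0.6},{"linear":[-131,0,110],"angular":[0,0,0],"gripper":-0.6}])

```text
time_s: 32.55
position: [0.4266, -0.3755, 0.0352]
tool_rot: [[0.53, -0.848, 0.0], [-0.848, -0.53, 0.002], [-0.001, -0.001, -1.0]]
ft_force: [-0.4, 7.9, 10.7]
grip_width: 0.0227
```

Run:
```python
from m import *
to([.427,-.3763,.031],-58)
s=cam('side')
cv2.imwrite('pics/c22.png',cv2.resize(s['frame'][220:350,160:290],(600,600),interpolation=cv2.INTER_CUBIC))
```

```text
lin [0.9 0.1 4.2] ang [-0.1  0.1  0. ] from [ 0.4266 -0.3755  0.0352] w 0.0227 F [-0.4  7.9 10.7] t 32.55
```

View pics/c22.png

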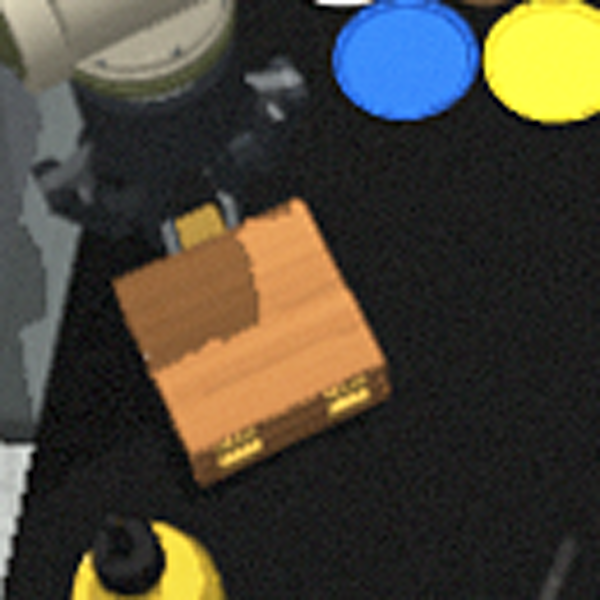

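Call:
servo_tool(commands=[{"linear":[0,0,0],"angular":[0,0,0],"gripper":0.0},{"linear":[0,0,0],"angular":[0,0,0],"gripper":0.0},{"linear":[0,0,0],"angular":[0,0,0],"gripper":0.0},{"linear":[0,0,-30],"angular":[0,0,0],"gripper":0.0},{"linear":[10,0,-45],"angular":[0,0,0],"gripper":-1},{"linear":[25,0,-45],"angular":[0,0,0],"gripper":-1},{"linear":[25,0,-45],"angular":[0,0,0],"gripper":-1},{"linear":[25,0,-35],"angular":[0,0,0],"gripper":-1},{"linear":[25,0,-27],"angular":[0,0,0],"gripper":-1},{"linear":[25,0,-24],"angular":[0,0,0],"gripper":-1},{"linear":[25,0,-22],"angular":[0,0,0],"gripper":-1},{"linear":[25,0,-21],"angular":[0,0,0],"gripper":-1},{"linear":[25,0,-21],"angular":[0,0,0],"gripper":-1}])

```text
time_s: 33.9
position: [0.4397, -0.3978, 0.0553]
tool_rot: [[0.53, -0.848, 0.0], [-0.848, -0.53, -0.0], [0.0, 0.0, -1.0]]
ft_force: [-0.1, -0.3, 0.5]
grip_width: 0.0002
```

Call:
servo_tool(commands=[{"linear":[0,0,1],"angular":[0,0,0],"gripper":-1},{"linear":[0,0,2],"angular":[0,0,0],"gripper":-1},{"linear":[0,0,3],"angular":[0,0,0],"gripper":-1},{"linear":[0,0,4],"angular":[0,0,0],"gripper":-1},{"linear":[0,0,4],"angular":[0,0,0],"gripper":-1}])

```text
time_s: 34.4
position: [0.4397, -0.3978, 0.0524]
tool_rot: [[0.53, -0.848, 0.0], [-0.848, -0.53, -0.001], [0.001, 0.0, -1.0]]
ft_force: [-2.3, 2.3, 9.9]
grip_width: 0.0002
```

Call:
servo_tool(commands=[{"linear":[0,0,-40],"angular":[0,0,0],"gripper":-1},{"linear":[0,0,-85],"angular":[0,0,0],"gripper":0.1},{"linear":[-30,-19,-125],"angular":[0,0,-6],"gripper":0.1},{"linear":[-70,-44,-150],"angular":[0,0,-13],"gripper":0.1},{"linear":[-110,-69,-150],"angular":[0,0,-20],"gripper":0.1},{"linear":[-150,-94,-150],"angular":[0,0,-27],"gripper":0.1},{"linear":[-190,-119,-150],"angular":[0,0,-34],"gripper":0.1},{"linear":[-230,-144,-150],"angular":[0,0,-41],"gripper":0.1},{"linear":[-270,-170,-150],"angular":[0,0,-48],"gripper":0.1},{"linear":[-310,-195,-150],"angular":[0,0,-54],"gripper":0.1},{"linear":[-340,-213,-150],"angular":[0,0,-58],"gripper":0.1},{"linear":[-349,-219,-150],"angular":[0,0,-58],"gripper":0.1},{"linear":[-349,-219,-150],"angular":[0,0,-58],"gripper":0.1},{"linear":[-349,-219,-150],"angular":[0,0,-58],"gripper":0.1}])

```text
time_s: 35.8
position: [0.4405, 0.0134, 0.2013]
tool_rot: [[1.0, -0.001, 0.0], [-0.001, -1.0, -0.0], [0.0, 0.0, -1.0]]
ft_force: [-0.9, 1.3, -0.0]
grip_width: 0.047
```

Run:
```python
from m import *
to([.4405,.0138,.1155],0)
s=cam('side');p=cam('top')
a=cv2.resize(s['frame'][60:170,180:290],(400,400),interpolation=cv2.INTER_CUBIC)
b=cv2.resize(s['frame'][160:330,160:330],(400,400),interpolation=cv2.INTER_CUBIC)
cv2.imwrite('pics/c23.png',np.hstack([a,b]))
```

```text
lin [-0.  -0.5 85.8] ang [ 0. -0. -0.] from [0.4405 0.0134 0.2013] w 0.047 F [-0.9  1.3 -0. ] t 35.8
```

View pics/c23.png

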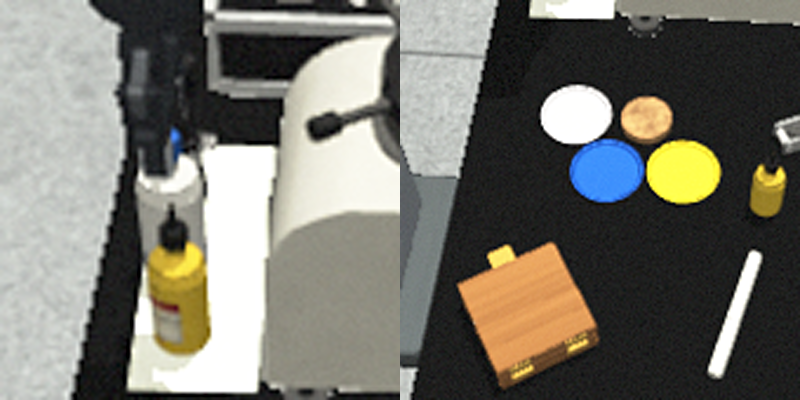

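Call:
servo_tool(commands=[{"linear":[0,0,35],"angular":[0,0,0],"gripper":0.1},{"linear":[0,0,65],"angular":[0,0,0],"gripper":0.1},{"linear":[0,0,82],"angular":[0,0,0],"gripper":0.1},{"linear":[0,0,85],"angular":[0,0,0],"gripper":0.1},{"linear":[0,0,85],"angular":[0,0,0],"gripper":-0.8},{"linear":[0,0,85],"angular":[0,0,0],"gripper":-0.8},{"linear":[0,0,85],"angular":[0,0,0],"gripper":-0.8},{"linear":[0,0,85],"angular":[0,0,0],"gripper":-0.8},{"linear":[0,0,85],"angular":[0,0,0],"gripper":-0.8}], force=40)

```text
time_s: 36.8
position: [0.4409, 0.014, 0.1172]
tool_rot: [[1.0, 0.001, 0.002], [0.001, -1.0, -0.001], [0.002, 0.001, -1.0]]
ft_force: [-0.7, 0.4, 6.5]
grip_width: 0.0197
```

Run:
```python
from m import *
s=cam('side');p=cam('top')
for nm,fn,b in [('blue',blue,(228,216,268,252)),('yel',yel,(260,216,302,252)),('wht',lambda c:c.min(-1)>120,(214,190,256,224))]:
    x0,y0,x1,y1=b
    print(nm,circ(s,b,fn,.007,.039),circ(s,b,fn,.007,None)[0])
for nm,fn,b in [('blue',blue,(266,214,300,250)),('yel',yel,(264,186,298,220)),('wht',lambda c:c.min(-1)>120,(243,228,272,264))]:
    try: print(nm,circ(p,b,fn,.007,.039),circ(p,b,fn,.007,None)[0])
    except Exception as e: print(e)
to([.6,-.251,.1183],0)
cv2.imwrite('pics/t24.png',p['frame'])
```

```text
blue (array([ 0.51700909, -0.25538173]), np.float64(0.0013716248240760907)) [ 0.5166307  -0.25535445  0.04034916]
yel (array([ 0.59778176, -0.25040032]), np.float64(0.0013703181206543096)) [ 0.59766372 -0.25072166  0.04033574]
wht (array([ 0.47565948, -0.18518328]), np.float64(0.0013092110013002917)) [ 0.47540811 -0.18476184  0.04022851]
blue (array([ 0.51932871, -0.25401024]), np.float64(0.0013152667121651969)) [ 0.51877393 -0.25393584  0.04030452]
yel (array([ 0.6002205 , -0.24997931]), np.float64(0.001234560626034543)) [ 0.60016919 -0.24963744  0.04020857]
wht (array([ 0.47816404, -0.18271832]), np.float64(0.001185221001959896)) [ 0.47765463 -0.18319879  0.04016468]
lin [158.9 265.2  -0.6] ang [ 0.  -0.1  0. ] from [0.4409 0.0141 0.1172] w 0.0201 F [-0.1  0.2  6.4] t 36.9
```

View pics/t24.png

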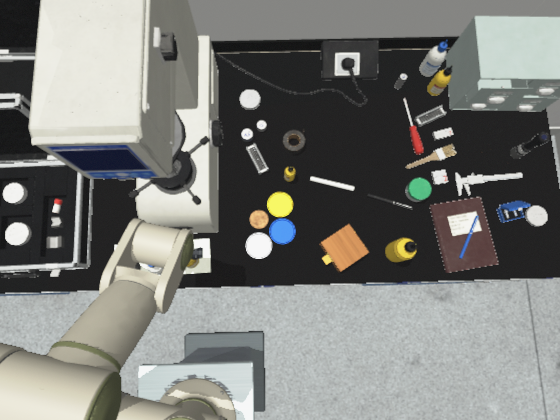

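Call:
servo_tool(commands=[{"linear":[0,0,-10],"angular":[0,0,0],"gripper":-0.8},{"linear":[0,0,-30],"angular":[0,0,0],"gripper":-0.8},{"linear":[0,5,-55],"angular":[0,0,0],"gripper":-0.8},{"linear":[0,25,-65],"angular":[0,0,0],"gripper":-0.8},{"linear":[0,60,-65],"angular":[0,0,0],"gripper":-0.8},{"linear":[0,100,-65],"angular":[0,0,0],"gripper":-0.8},{"linear":[0,140,-65],"angular":[0,0,0],"gripper":-0.8},{"linear":[0,180,-65],"angular":[0,0,0],"gripper":-0.8},{"linear":[10,215,-65],"angular":[0,0,0],"gripper":-0.8},{"linear":[30,243,-65],"angular":[0,0,0],"gripper":-0.8},{"linear":[60,258,-65],"angular":[0,0,0],"gripper":-0.8},{"linear":[95,264,-65],"angular":[0,0,0],"gripper":-0.8},{"linear":[125,264,-65],"angular":[0,0,0],"gripper":-0.8},{"linear":[148,264,-65],"angular":[0,0,0],"gripper":-0.8},{"linear":[158,264,-60],"angular":[0,0,0],"gripper":-0.8},{"linear":[158,264,-35],"angular":[0,0,0],"gripper":-0.8},{"linear":[158,264,-12],"angular":[0,0,0],"gripper":-0.8},{"linear":[158,264,-4],"angular":[0,0,0],"gripper":-0.8},{"linear":[158,264,-1],"angular":[0,0,0],"gripper":-0.8},{"linear":[158,264,0],"angular":[0,0,0],"gripper":-0.8}])

```text
time_s: 38.9
position: [0.5985, -0.2499, 0.1174]
tool_rot: [[1.0, 0.0, 0.001], [0.0, -1.0, -0.001], [0.001, 0.001, -1.0]]
ft_force: [-0.4, 0.3, 1.0]
grip_width: 0.0197
```

Run:
```python
from m import *
to([.4241,.0947,.22],0)
s=cam('side');p=cam('top')
a=cv2.resize(s['frame'][160:260,210:310],(400,400),interpolation=cv2.INTER_CUBIC)
b=cv2.resize(s['frame'][60:170,180:290],(400,400),interpolation=cv2.INTER_CUBIC)
cv2.imwrite('pics/c25.png',np.hstack([a,b]))
```

```text
lin [-174.2 -344.6 -103.1] ang [ 0.  -0.1  0. ] from [ 0.5985 -0.2499  0.1174] w 0.0197 F [-0.4  0.3  1. ] t 38.9
```

View pics/c25.png

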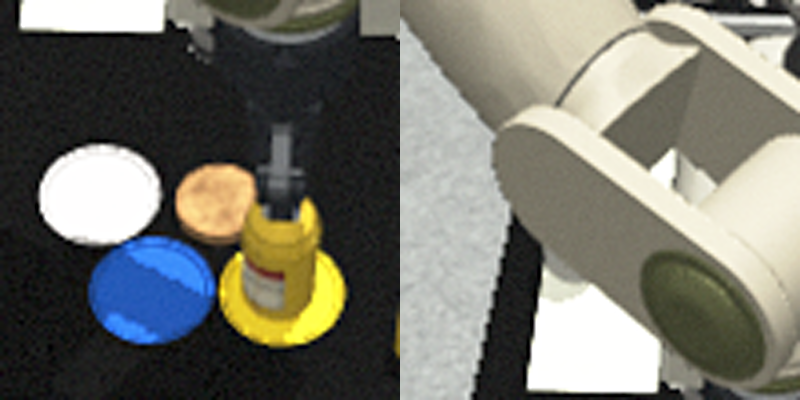

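Call:
servo_tool(commands=[{"linear":[0,0,1],"angular":[0,0,0],"gripper":-0.8},{"linear":[0,0,1],"angular":[0,0,0],"gripper":0.1},{"linear":[0,0,1],"angular":[0,0,0],"gripper":0.1},{"linear":[0,0,1],"angular":[0,0,0],"gripper":0.1},{"linear":[0,0,-20],"angular":[0,0,0],"gripper":0.1},{"linear":[0,0,-60],"angular":[0,0,0],"gripper":0.1},{"linear":[-20,0,-100],"angular":[0,0,0],"gripper":0.1},{"linear":[-65,0,-103],"angular":[0,0,0],"gripper":0.1},{"linear":[-110,-5,-103],"angular":[0,0,0],"gripper":0.1},{"linear":[-150,-25,-103],"angular":[0,0,0],"gripper":0.1},{"linear":[-174,-65,-103],"angular":[0,0,0],"gripper":0.1},{"linear":[-174,-112,-103],"angular":[0,0,0],"gripper":0.1},{"linear":[-174,-160,-103],"angular":[0,0,0],"gripper":0.1},{"linear":[-174,-208,-103],"angular":[0,0,0],"gripper":0.1},{"linear":[-174,-256,-103],"angular":[0,0,0],"gripper":0.1},{"linear":[-174,-304,-103],"angular":[0,0,0],"gripper":0.1},{"linear":[-174,-340,-103],"angular":[0,0,0],"gripper":0.1},{"linear":[-174,-345,-103],"angular":[0,0,0],"gripper":0.1},{"linear":[-174,-345,-103],"angular":[0,0,0],"gripper":0.1}])

```text
time_s: 40.9
position: [0.4241, 0.0958, 0.2194]
tool_rot: [[1.0, 0.003, 0.0], [0.003, -1.0, -0.0], [0.0, 0.0, -1.0]]
ft_force: [-0.3, 0.7, 0.3]
grip_width: 0.0471
```

Run:
```python
from m import *
to([.4241,.0947,.1305],0)
s=cam('side');p=cam('top')
a=cv2.resize(s['frame'][160:260,210:310],(400,400),interpolation=cv2.INTER_CUBIC)
b=cv2.resize(s['frame'][60:170,180:290],(400,400),interpolation=cv2.INTER_CUBIC)
cv2.imwrite('pics/c26.png',np.hstack([a,b]))
```

```text
lin [-0.1  1.  88.9] ang [ 0.  -0.   0.2] from [0.4241 0.0958 0.2194] w 0.0471 F [-0.3  0.7  0.3] t 40.9
```

View pics/c26.png

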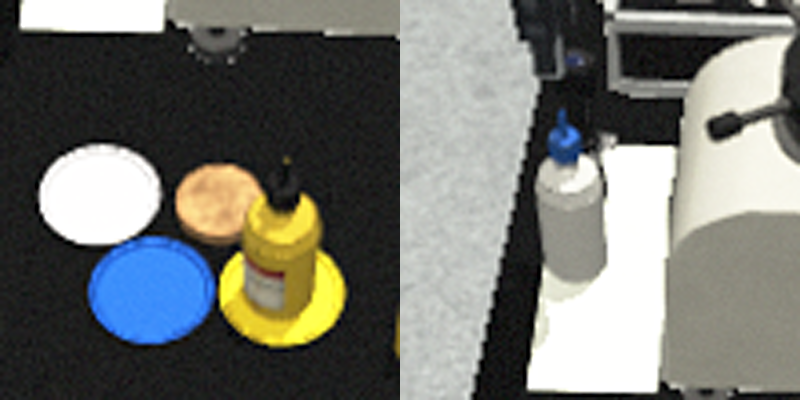

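Call:
servo_tool(commands=[{"linear":[0,1,35],"angular":[0,0,0],"gripper":0.1},{"linear":[0,1,65],"angular":[0,0,0],"gripper":0.1},{"linear":[0,1,84],"angular":[0,0,0],"gripper":0.1},{"linear":[0,1,89],"angular":[0,0,0],"gripper":0.1},{"linear":[0,1,89],"angular":[0,0,0],"gripper":-0.7},{"linear":[0,1,89],"angular":[0,0,0],"gripper":-0.7},{"linear":[0,1,89],"angular":[0,0,0],"gripper":-0.7},{"linear":[0,1,89],"angular":[0,0,0],"gripper":-0.7},{"linear":[0,1,89],"angular":[0,0,0],"gripper":-0.7}], force=45)

```text
time_s: 41.9
position: [0.4248, 0.0941, 0.1312]
tool_rot: [[1.0, 0.001, 0.002], [0.001, -1.0, -0.0], [0.002, 0.0, -1.0]]
ft_force: [-0.1, -0.1, 6.0]
grip_width: 0.023
```

Call:
servo_tool(commands=[{"linear":[0,0,-10],"angular":[0,0,0],"gripper":-0.7},{"linear":[0,0,-30],"angular":[0,0,0],"gripper":-0.7},{"linear":[0,5,-55],"angular":[0,0,0],"gripper":-0.7},{"linear":[0,30,-65],"angular":[0,0,0],"gripper":-0.7},{"linear":[0,65,-65],"angular":[0,0,0],"gripper":-0.7},{"linear":[0,105,-65],"angular":[0,0,0],"gripper":-0.7},{"linear":[0,145,-65],"angular":[0,0,0],"gripper":-0.7},{"linear":[0,185,-65],"angular":[0,0,0],"gripper":-0.7},{"linear":[0,225,-65],"angular":[0,0,0],"gripper":-0.7},{"linear":[5,260,-65],"angular":[0,0,0],"gripper":-0.7},{"linear":[20,295,-65],"angular":[0,0,0],"gripper":-0.7},{"linear":[45,325,-65],"angular":[0,0,0],"gripper":-0.7},{"linear":[72,343,-65],"angular":[0,0,0],"gripper":-0.7},{"linear":[89,349,-65],"angular":[0,0,0],"gripper":-0.7},{"linear":[94,349,-60],"angular":[0,0,0],"gripper":-0.7},{"linear":[94,349,-35],"angular":[0,0,0],"gripper":-0.7},{"linear":[94,349,-12],"angular":[0,0,0],"gripper":-0.7},{"linear":[94,349,-4],"angular":[0,0,0],"gripper":-0.7},{"linear":[94,349,-1],"angular":[0,0,0],"gripper":-0.7},{"linear":[94,349,0],"angular":[0,0,0],"gripper":-0.7}])

```text
time_s: 43.9
position: [0.5186, -0.2547, 0.1313]
tool_rot: [[1.0, 0.001, 0.001], [0.001, -1.0, -0.001], [0.001, 0.001, -1.0]]
ft_force: [0.4, 0.2, -1.4]
grip_width: 0.0227
```

Run:
```python
from m import *
to([.4237,.1795,.22],0)
s=cam('side');p=cam('top')
a=cv2.resize(s['frame'][160:260,210:310],(400,400),interpolation=cv2.INTER_CUBIC)
b=cv2.resize(s['frame'][60:170,180:290],(400,400),interpolation=cv2.INTER_CUBIC)
cv2.imwrite('pics/c27.png',np.hstack([a,b]))
```

```text
lin [ -94.5 -434.2  -89.2] ang [ 0.  -0.1  0. ] from [ 0.5186 -0.2547  0.1313] w 0.0227 F [ 0.4  0.2 -1.4] t 43.9
```

View pics/c27.png

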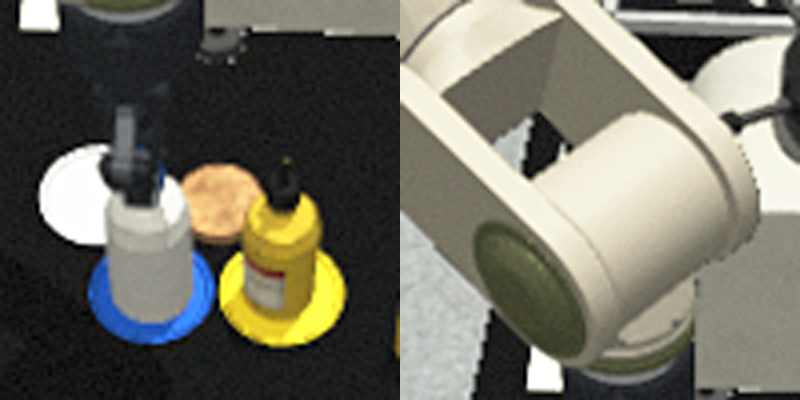

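Call:
servo_tool(commands=[{"linear":[0,0,1],"angular":[0,0,0],"gripper":-0.7},{"linear":[0,0,2],"angular":[0,0,0],"gripper":-0.7},{"linear":[0,0,2],"angular":[0,0,0],"gripper":0.1},{"linear":[0,0,2],"angular":[0,0,0],"gripper":0.1},{"linear":[0,0,2],"angular":[0,0,0],"gripper":0.1},{"linear":[0,0,-20],"angular":[0,0,0],"gripper":0.1},{"linear":[0,0,-60],"angular":[0,0,0],"gripper":0.1},{"linear":[-20,-5,-90],"angular":[0,0,0],"gripper":0.3},{"linear":[-60,-25,-90],"angular":[0,0,0],"gripper":0.3},{"linear":[-90,-60,-90],"angular":[0,0,0],"gripper":0.3},{"linear":[-95,-108,-90],"angular":[0,0,0],"gripper":0.3},{"linear":[-95,-156,-90],"angular":[0,0,0],"gripper":0.3},{"linear":[-95,-204,-90],"angular":[0,0,0],"gripper":0.3},{"linear":[-95,-252,-90],"angular":[0,0,0],"gripper":0.3},{"linear":[-95,-300,-90],"angular":[0,0,0],"gripper":0.3},{"linear":[-95,-348,-90],"angular":[0,0,0],"gripper":0.3},{"linear":[-95,-396,-90],"angular":[0,0,0],"gripper":0.3},{"linear":[-95,-430,-90],"angular":[0,0,0],"gripper":0.3},{"linear":[-95,-434,-90],"angular":[0,0,0],"gripper":0.3},{"linear":[-95,-434,-90],"angular":[0,0,0],"gripper":0.3}])

```text
time_s: 46.0
position: [0.423, 0.1797, 0.2202]
tool_rot: [[1.0, 0.002, -0.0], [0.002, -1.0, -0.0], [-0.0, 0.0, -1.0]]
ft_force: [-0.4, -0.5, -0.7]
grip_width: 0.0551
```

Run:
```python
from m import *
to([.4237,.1795,.109],0)
s=cam('side');p=cam('top')
a=cv2.resize(s['frame'][160:260,210:310],(400,400),interpolation=cv2.INTER_CUBIC)
b=cv2.resize(s['frame'][60:170,180:290],(400,400),interpolation=cv2.INTER_CUBIC)
cv2.imwrite('pics/c28.png',np.hstack([a,b]))
```

```text
lin [  0.7   0.2 111.2] ang [0.  0.  0.1] from [0.423  0.1797 0.2202] w 0.0551 F [-0.4 -0.5 -0.7] t 46.0
```

View pics/c28.png

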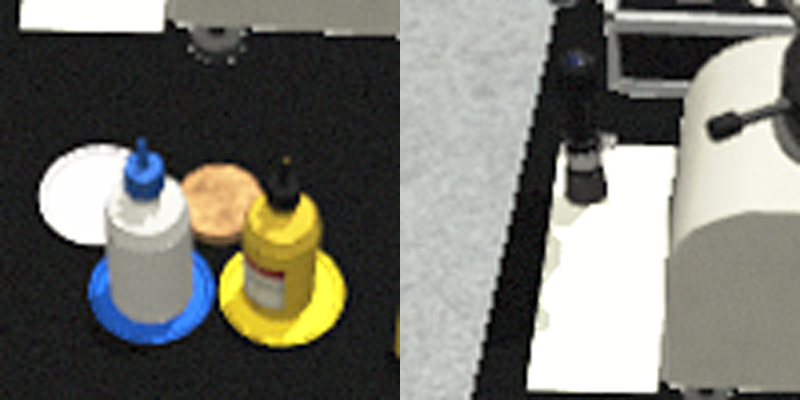

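Call:
servo_tool(commands=[{"linear":[0,0,35],"angular":[0,0,0],"gripper":0.3},{"linear":[0,0,75],"angular":[0,0,0],"gripper":0.3},{"linear":[0,0,103],"angular":[0,0,0],"gripper":0.3},{"linear":[0,0,111],"angular":[0,0,0],"gripper":0.3},{"linear":[0,0,111],"angular":[0,0,0],"gripper":-0.5},{"linear":[0,0,111],"angular":[0,0,0],"gripper":-0.5},{"linear":[0,0,111],"angular":[0,0,0],"gripper":-0.5},{"linear":[0,0,111],"angular":[0,0,0],"gripper":-0.5},{"linear":[0,0,111],"angular":[0,0,0],"gripper":-0.5}], force=40)

```text
time_s: 47.0
position: [0.4238, 0.1792, 0.1103]
tool_rot: [[1.0, 0.001, 0.002], [0.001, -1.0, 0.0], [0.002, -0.0, -1.0]]
ft_force: [0.2, -0.8, 5.6]
grip_width: 0.0322
```

Call:
servo_tool(commands=[{"linear":[0,0,-10],"angular":[0,0,0],"gripper":-0.5},{"linear":[0,0,-30],"angular":[0,0,0],"gripper":-0.5},{"linear":[0,5,-52],"angular":[0,0,0],"gripper":-0.5},{"linear":[0,30,-60],"angular":[0,0,0],"gripper":-0.5},{"linear":[0,65,-60],"angular":[0,0,0],"gripper":-0.5},{"linear":[0,105,-60],"angular":[0,0,0],"gripper":-0.5},{"linear":[0,145,-60],"angular":[0,0,0],"gripper":-0.5},{"linear":[0,185,-60],"angular":[0,0,0],"gripper":-0.5},{"linear":[0,225,-60],"angular":[0,0,0],"gripper":-0.5},{"linear":[0,265,-60],"angular":[0,0,0],"gripper":-0.5},{"linear":[10,305,-60],"angular":[0,0,0],"gripper":-0.5},{"linear":[28,335,-60],"angular":[0,0,0],"gripper":-0.5},{"linear":[45,355,-60],"angular":[0,0,0],"gripper":-0.5},{"linear":[54,363,-58],"angular":[0,0,0],"gripper":-0.5},{"linear":[54,363,-45],"angular":[0,0,0],"gripper":-0.5},{"linear":[54,363,-25],"angular":[0,0,0],"gripper":-0.5},{"linear":[54,363,-9],"angular":[0,0,0],"gripper":-0.5},{"linear":[54,363,-3],"angular":[0,0,0],"gripper":-0.5},{"linear":[54,363,0],"angular":[0,0,0],"gripper":-0.5},{"linear":[54,363,0],"angular":[0,0,0],"gripper":-0.5}])

```text
time_s: 49.0
position: [0.4776, -0.1834, 0.1104]
tool_rot: [[1.0, 0.001, 0.001], [0.001, -1.0, -0.0], [0.001, 0.0, -1.0]]
ft_force: [-0.4, 0.8, -0.2]
grip_width: 0.032
```

Run:
```python
from m import *
s=cam('side')
cv2.imwrite('pics/c29.png',cv2.resize(s['frame'][150:260,200:310],(600,600),interpolation=cv2.INTER_CUBIC))
```

```text
(no output)
```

View pics/c29.png

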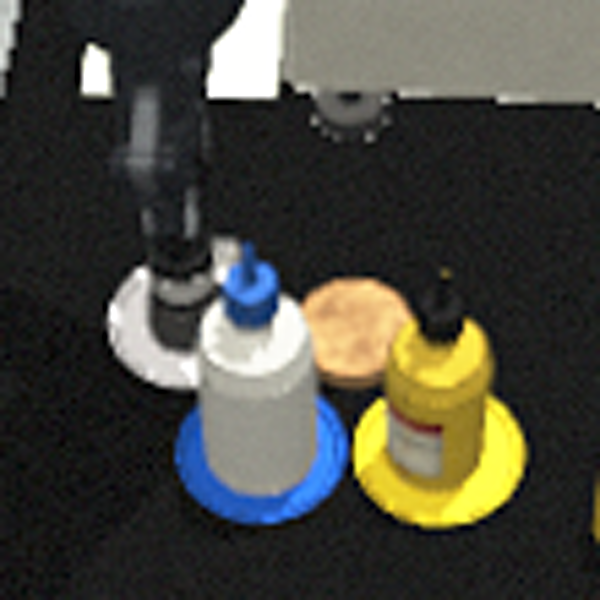

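Call:
servo_tool(commands=[{"linear":[0,0,1],"angular":[0,0,0],"gripper":-0.5},{"linear":[0,0,1],"angular":[0,0,0],"gripper":0.2},{"linear":[0,0,1],"angular":[0,0,0],"gripper":0.2},{"linear":[0,0,1],"angular":[0,0,0],"gripper":0.2},{"linear":[0,0,-20],"angular":[0,0,0],"gripper":0.2},{"linear":[0,0,-60],"angular":[0,0,0],"gripper":0.2},{"linear":[0,0,-100],"angular":[0,0,0],"gripper":0.2},{"linear":[-30,-40,-120],"angular":[0,0,0],"gripper":0.2},{"linear":[-55,-85,-120],"angular":[0,0,0],"gripper":0.2},{"linear":[-55,-130,-120],"angular":[0,0,0],"gripper":0.2},{"linear":[-55,-175,-120],"angular":[0,0,0],"gripper":0.2},{"linear":[-55,-220,-120],"angular":[0,0,0],"gripper":0.2},{"linear":[-55,-265,-120],"angular":[0,0,0],"gripper":0.2},{"linear":[-55,-265,-120],"angular":[0,0,0],"gripper":0.2},{"linear":[-55,-265,-120],"angular":[0,0,0],"gripper":0.2}])

```text
time_s: 50.55
position: [0.4221, 0.0818, 0.2293]
tool_rot: [[1.0, 0.003, 0.0], [0.003, -1.0, -0.0], [0.0, 0.0, -1.0]]
ft_force: [-0.6, -0.5, -0.4]
grip_width: 0.0512
```

Run:
```python
from m import *
s=cam('side');p=cam('top')
a=cv2.resize(s['frame'][160:340,160:310],(333,400),interpolation=cv2.INTER_CUBIC)
b=cv2.resize(p['frame'][180:275,235:345],(463,400),interpolation=cv2.INTER_CUBIC)
cv2.imwrite('pics/c30.png',np.hstack([a,b])); print(env.observe()['time_s'])
b=cv2.resize(p['frame'][185:275,230:310],None,fx=6,fy=6,interpolation=cv2.INTER_CUBIC);cv2.imwrite('pics/c31.png',b)
# lid corners expected shut vs projected
C=np.array([.4617,-.4317]);X=np.array([.53,-.848]);Y=np.array([.848,.53])
for q in ('case_lid',):
    for r in env.trace(s,q): print(r['confidence'],r['extent'])
for sx in(-1,1):
  for sy in(-1,1): print(sx,sy,np.round(proj(s,[*(C+.05*sx*X+.05*sy*Y),.0415]),1))
```

```text
50.65
0.73 [185.8, 267.8, 242.3, 321.5]
-1 -1 [184.3 280.1]
-1 1 [225.1 261.8]
1 -1 [201.5 317.7]
1 1 [243.9 297.4]
```

View pics/c30.png

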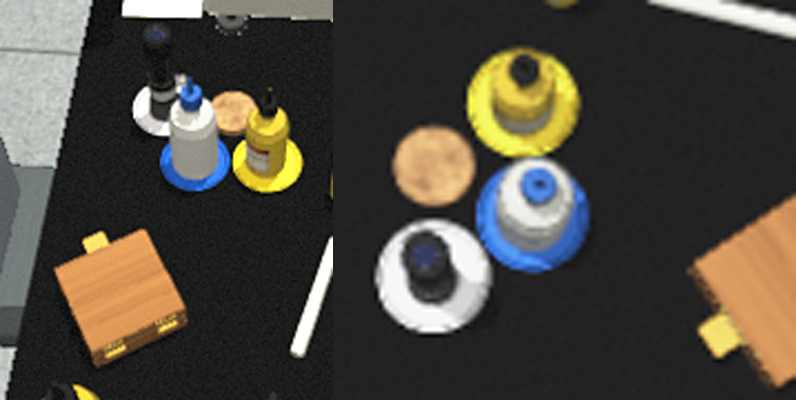

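View pics/c31.png

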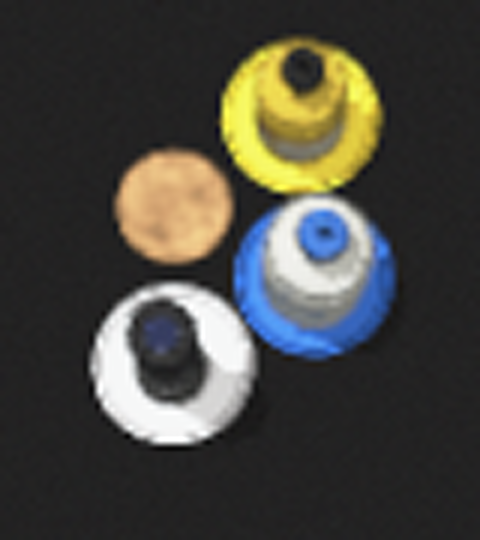

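Run:
```python
from m import *
p=cam('top')
for n,u,v,z,d in [('alc',323,233,.137,(.5188,-.254)),('oil',303,69,.12,(.6002,-.2499)),('mic',163,328,.139,(.4779,-.183))]:
    X=atz(p,u/6-.4+230,v/6-.4+185,z)[:2]; print(n,np.round(X,4),np.round(np.linalg.norm(X-d),4))
s=env.observe();print(s['ft_force'],np.abs(s['qvel']).max())
env.close_job()
```

```text
alc [ 0.5187 -0.2543] 0.0004
oil [ 0.5975 -0.2483] 0.0031
mic [ 0.478  -0.1828] 0.0003
[-0.55559966 -0.73769601  0.32444268] 0.12123782639971588
the job is handed in; nothing more can be done
```

The job is handed in, with every step done in the required order, in about 51 s of the 152 s allowed. I moved the microscope, alcohol bottle and oil bottle upright onto the pad. Then I opened the case, laid the block in the recess and shut the lid. After that I put each of the three back in its own dish.

**Last checks:**
- **Bottles and microscope:** from the top camera, the caps and the microscope top lie within about 0.5 mm (alcohol), 3 mm (oil) and 0.5 mm (microscope) of their dish centres. All three stand upright in both views.
- **Block:** before the lid closed, it lay flat, with its centre 1–3 mm from the recess centre.
- **Lid:** pressing on it with about 10 N met it at its shut height of 41.5 mm.
- **Gripper:** it is clear of everything, and the wrist force is near zero.

**What went wrong or disagreed:**
- **First grasp of the block:** it failed. The fingertips closed on top of the block, pressed on it with about 31 N and moved it about 4 mm. It stayed flat on its rest, and I measured it again and gripped it lower.
- **Cameras:** the two cameras disagreed by 2–4 mm, so I used averages.

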